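# Lock the glue-up jig with its latch plate

## Task

Lock the glue-up jig: take the loose steel latch plate by its wooden grip, tilt its oblong eye past the wide head of the T-shaped stud, then level the plate and slide it back until its square hole drops over the pin, so that it lies flat on both rails, held under the stud's head, and let go. Work gently, feeling for the contacts and never forcing the plate against the jig, and leave the glue bottle, the offcut and the hammer where they are.

Things in the scene. Friction and masses are not known exactly. Their poses are not given: they have to be found in the camera images.
- latch: Loose latch: flat steel plate 150 x 40 x 4 mm, about 0.2 kg, with an oblong eye near one end, a square hole near the other and an upright wooden grip between; lies flat on the bench at the start. Origin: middle of the plate's underside. Axes (shared by all latch points): x along the plate from eye end to hole end, y across, z up out of its top face.
- latch_grip (a point): Centre (half-way up) of the latch's wooden grip, an upright block 34 (x) x 16 (y) x 48 (z) mm on the plate's top face, 22 mm from the plate's middle towards the hole end. This point is 28 mm above the plate's underside. Pinch the grip across y.
- latch_eye (a point): Centre of the oblong eye, at the level of the plate's underside: a straight slot through the plate, 44 mm along x by 18 mm along y, 65 mm from the grip's centre along -x.
- latch_lip (a point): Middle of the outer end wall of the eye (the lip), at the plate's underside: 22 mm from the eye's centre along -x. Beyond the lip 10 mm of plate remain.
- latch_hole (a point): Centre of the square through hole, at the plate's underside, 36 mm from the grip's centre along +x, 12 mm wide each way. 17 mm of plate lie beyond its centre.
- jig: Glue-up jig, fixed to the bench: plywood base 220 x 160 x 15 mm, on it two rails 160 mm long across x, tops level, 45 mm above the bench; slats being glued lie lower between them. The rail nearer the robot carries the stud; the other, the fence, carries the pin and is clamped to suit the work. Origin: centre of its underside. Axes (shared by jig_stud): x from stud to pin, y along the rails, z up.
- jig_stud (a point): Foot of the T-shaped steel stud, on its axis, at the rail's top. Stem 8 mm in diameter, 16 mm clear under the head; head a bar 68 (x) x 12 (y) x 6 (z) mm centred on the stem. The lip goes in under the head's -x end, hole end of the plate raised about 25 degrees; with the lip drawn up to the stem the eye's other end clears the head. The pin stands 93 to 109 mm from the stud along x: see pin_zone.
- pin_zone (a point): A fixed point on the jig's centre line, level with the rail tops, 93 mm from the stud along x: the nearest place to the stud where the pin can stand. The pin (steel, 9 mm in diameter, 9 mm high, flat-topped) stands on the centre line anywhere from 0 to 16 mm beyond this point along x, as the fence was set and clamped. Its own place is not measured: feel for it.
- glue: White glue bottle, 56 mm in diameter, 150 mm high, standing; origin at its foot. Leave alone.
- offcut: Wood offcut 50 x 90 x 28 mm lying on the bench; origin at the centre of its underside. Leave alone.
- hammer: Wooden-handled hammer lying on the bench, handle to its -x; leave alone.
Mind the look-alikes: they are no part of the job. What is shaped like the latch but orange is not meant.

How it is judged:
On the way:
1. the outer lip of the eye is brought under the stud's head while the plate is tilted, hole end up (x of latch_lip in the frame of jig_stud between -0.03 and 0 m and z of latch_lip in the frame of jig_stud between -0.005 and 0.013 m and y of latch_lip in the frame of jig_stud between -0.008 and 0.008 m and z of latch_hole in the frame of jig_stud above 0.018 m), for 0.1 s.
At the end, for the whole second after the job is handed in: The latch plate lies flat on both rails, which it can only do with its hole over the pin (level within 2 degrees, underside within 2 mm of the rail tops, within 6 degrees of square), its eye round the stud and under the head (eye centre within 11.5 mm of the stud), released and at rest (horizontal distance between latch_eye and jig_stud below 0.0115 m and angle between the x axis of latch and the x axis of jig_stud, either way round below 0.1 rad and x of latch_hole in the frame of jig_stud above 0.08 m and z of latch_hole in the frame of jig_stud between -0.002 and 0.002 m and z of latch_lip in the frame of jig_stud below 0.002 m and angle between latch's own z axis and vertical below 0.035 rad and linear speed of latch below 0.01 m/s and angular speed of latch below 0.1 rad/s and contact force between the fingers and latch below 0.05 N); the robot touches nothing.
It fails at once if the plate is forced against the jig (over 30 N between them) (contact force between latch and jig above 30 N).
It fails at once if the gripper or arm presses on the jig with over 25 N (contact force between the arm and jig above 25 N).
It fails at once if the fingers press on the jig with over 25 N (contact force between the fingers and jig above 25 N).
It fails at once if the glue bottle, the offcut or the hammer is moved more than 30 mm (distance of any of glue, offcut, hammer from where it was at the start of the episode above 0.03 m).
It also fails if it takes over 72 s, if anything falls off the work surface, if the arm or the gripper's body presses on something with over 40 N, if the wrist force passes 120 N, or if a joint passes its speed limit or range.

## Robot

A 6-joint arm with a two-finger parallel gripper is mounted at the origin on the work surface. World frame = base frame: x ahead of the robot, y to its left, z up, the work surface at z = 0. Lengths are in m, angles in rad, forces in N, time in s.
With the tool pointing down it reaches from about 0.375 to 0.9 m from the base axis. Payload 3.1 kg.
Tool frame: the origin (TCP) lies at the very end of the fingers, on their centre line; the grasp point (between the pads) lies 19 mm behind it; x points along the fingers, z is the direction in which the jaws open and shut, and the axes are right-handed (so a half turn about x gives the same grasp; the last joint's range is limited). The gripper opens to 87 mm and grips with 3 to 60 N. Pads are 19 mm wide; open, the fingers measure 117 mm over their backs; the gripper's body (75 mm by 190 mm) begins 51 mm behind the grasp point.
Start: joints at [-1.369, 0.527, 1.433, -0, 1.181, -0.178], TCP at [0.232, -0.58, 0.223] pointing down, gripper open.
Joint ranges: [-3.08, 3.08], [-0.75, 2.2], [0.22, 2.44], [-1.43, 4.57], [0, 2.65], [-2.85, 2.85]. Speed limits (rad/s): [2.79, 2.79, 3.14, 3.14, 3.14, 3.14].

## Interface

Orientations are given as a unit quaternion [x, y, z, w].
In Python, from rig import get_obs, vision, hand_in gives the robot as it stands. The module is installed in compiled form; this text tells all that it offers.
- The arm moves only by the tool step_arm, never from a script. Its arguments are lists of equal length, an entry for each row: "slide": the shift along the world's x, y, z scaled (see below), a list of three; "turn": the turn, a rotation vector about the world's x, y, z scaled (see below), a list of three. In form: {"slide": [[dx, dy, dz], ...], "turn": [[wx, wy, wz], ...]}. A call has 1 to 12 rows; each row is the pose to reach, as a shift and turn from the pose commanded when the call began, turning the shorter way round; what a row does not reach only later rows make up. The controller multiplies each number of a shift by 0.1 m and each number of a turn by 2 pi rad. A row lasts 1/10 s, in which the tool goes at most 50 mm and 8.59 degrees, less where a joint would pass 70% of its speed; a pose out of reach is approached as far as the arm can. A call with a number of a shift or a turn outside -1 to 1 is refused whole. A call with a gripper value outside its range is refused whole. "jaw" is the opening, from 0 (shut) to 1 (fully open), set as the call begins (left out, the last holds). The fingers move at their own pace and stop on an object; "newtons" is the grip in N (left out, the last holds). Time passes only in rows, so rows that repeat a pose let the fingers close. It gives the time, the measured TCP pose, the force and the opening at its end, in the units of the state.
- get_obs(): the state, without advancing time (a new reading comes with each control period).
- vision.camera(name): name is "scene" or "top" or "wrist"; returns a dict with "image" (384x512x3 uint8, red, green, blue), "depth" (384x512 float32, m along the optical axis (not along the pixel's ray), 0 where there is no reading), "mtx" (3x3 intrinsics, pixels), "T" (4x4, takes a point from camera to world coordinates). Camera axes: x right, y down, z forward; pixel columns grow to the right and rows downward; lengths in m; the calibration is good to about 2 mm. A picture is of the moment at which its call begins.
- hand_in(): hands the job in, once; it reports no verdict.
Trained networks look in a picture, given as the dict that the camera call returned (one of the last four; its "shot" number tells which), for a name from the list of things; names that differ only in an ending like _2 or _b are one class to them, and where a whole thing is asked for, a point or a joint stands for the part that bears it (a point fixed in the world has none). Each returns a list of dicts, best first, with "p" (0 to 1); they miss things now and then, are a little off and sometimes report something else, mostly with a low value. They report only what shows in the picture. A call takes as long as a camera call. They do not tell look-alikes from the thing itself.
- vision.silhouettes(picture, thing): "mask" (384x512 bool, what is visible of it) and "centre" ([column, row] in pixels, amid what is visible of it).
- vision.spot_point(picture, thing): "centre" ([column, row] in pixels: a listed point, or the origin of a listed thing).
The state is a dict: "time": time; "q": joint angles; "joint_velocities": joint speeds; "joint_torque": joint torques, N m; "position": TCP position; "tool_rot": TCP orientation; "ft_force": force on the tool from outside, world axes, zero at the start; "moment": the same for the moment, N m; "grip_width": finger opening in m.
Only numpy, scipy, OpenCV 4.12 (cv2) and the standard library are available. Lean on these libraries where they do the work, as an engineer would, in place of code of your own. Each camera call takes 0.05 s, during which the arm holds its last target.

## Working session

There is one attempt and no reset: what is moved stays moved. The work goes in short steps, Python scripts to look and compute and a tool call to move; the robot and the scene stay as the last step left them, time stands still between calls to the robot, and variables do not carry over. Pictures are saved under pics/ and viewed, and the job is handed in when it is done.

Besides the shell and the picture viewer there is one more tool, called after "Request:" by a JSON object that holds its "api" and its "payload", one argument or row to a line. step_arm: Moves the arm, as the interface text tells. Its arguments: {"type":"object","properties":{"slide":{"type":"array"},"turn":{"type":"array"},"jaw":{"type":"number"},"newtons":{"type":"number"}},"required":["slide","turn"]}

```bash
mkdir -p pics
cat > h.py <<'E'
import numpy as np, cv2
from rig import get_obs, vision, hand_in
def save(pic,name,pts=[]):
    im=cv2.cvtColor(pic["image"],cv2.COLOR_RGB2BGR).copy()
    for (c,l) in pts:
        cv2.circle(im,(int(c[0]),int(c[1])),3,(0,0,255),1); cv2.putText(im,l,(int(c[0])+4,int(c[1])),0,0.35,(255,0,255),1)
    cv2.imwrite("pics/"+name,cv2.resize(im,None,fx=1.5,fy=1.5))
def ray(pic,px):
    K=pic["mtx"];T=pic["T"]
    d=T[:3,:3]@np.linalg.solve(K,[px[0],px[1],1.]); return T[:3,3],d
def atz(pic,px,z):
    o,d=ray(pic,px); return o+d*(z-o[2])/d[2]
def dep(pic,px):
    o,d=ray(pic,px); return o+d*pic["depth"][int(round(px[1])),int(round(px[0]))]
def proj(pic,P):
    T=np.linalg.inv(pic["T"]); p=T[:3,:3]@np.array(P)+T[:3,3]; q=pic["mtx"]@p; return q[:2]/q[2]
E
python3 - <<'E'
from h import *
np.set_printoptions(precision=4,suppress=True)
Z=dict(latch=0,latch_grip=.028,latch_eye=.0,latch_lip=0.,latch_hole=0.,jig=0,jig_stud=.045,pin_zone=.045,glue=0,offcut=0,hammer=0)
for cam in ["top","scene"]:
    p=vision.camera(cam); pts=[]
    for k,z in Z.items():
        for r in vision.spot_point(p,k)[:3]:
            if r["p"]>.2:
                print(cam,k,round(r["p"],2),np.array(r["centre"]),atz(p,r["centre"],z)); pts.append((r["centre"],k))
    save(p,cam+"0.png",pts); 
    save(p,cam+"0r.png")
o=get_obs();print(o)
E
```

```text
top latch 0.98 [269.4 187. ] [ 0.6019 -0.1661 -0.    ]
top latch 0.89 [319.  155.2] [ 0.6891 -0.303   0.    ]
top latch 0.83 [218.3 201.9] [ 0.5622 -0.027   0.    ]
top latch_grip 0.92 [266.4 179.6] [ 0.6178 -0.158   0.028 ]
top latch_grip 0.67 [320.4 157.6] [ 0.6765 -0.3035  0.028 ]
top latch_grip 0.64 [204.2 200.1] [0.564  0.0078 0.028 ]
top latch_eye 0.95 [318.8 141.2] [ 0.7285 -0.3034  0.    ]
top latch_eye 0.87 [232.6 202.8] [ 0.5594 -0.0659  0.    ]
top latch_eye 0.69 [269.9 202.7] [ 0.5589 -0.167   0.    ]
top latch_lip 0.98 [240.1 199.4] [ 0.5686 -0.0862  0.    ]
top latch_lip 0.86 [266.4 213.9] [ 0.5285 -0.1573  0.    ]
top latch_lip 0.77 [319.3 130.2] [ 0.7596 -0.3055  0.    ]
top latch_hole 0.69 [379.1 237.9] [ 0.4617 -0.4586  0.    ]
top latch_hole 0.67 [317.8 180.7] [ 0.6182 -0.2981  0.    ]
top latch_hole 0.64 [265.2 164.6] [ 0.6641 -0.1551  0.    ]
top jig 0.75 [137.6 206.8] [0.5506 0.1921 0.    ]
top jig_stud 0.67 [124.7 225.4] [0.4971 0.2126 0.045 ]
top pin_zone 0.73 [138.1 204.4] [0.5519 0.1791 0.045 ]
top pin_zone 0.59 [136.  187.4] [0.5971 0.186  0.045 ]
top glue 
[... 1387 characters left out ...]
pin_zone 0.71 [334.1 144.9] [0.5935 0.1853 0.045 ]
scene glue 0.64 [334.4 218.7] [0.7483 0.0052 0.    ]
scene hammer 0.84 [119.7 250.8] [ 0.4629 -0.4502  0.    ]
scene hammer 0.27 [332.5 144.1] [0.5594 0.2315 0.    ]
{'time': 1.2, 'q': array([-1.3695,  0.5275,  1.4327, -0.    ,  1.1814, -0.1785]), 'joint_velocities': array([-0.0015, -0.0006,  0.0004, -0.001 ,  0.0002,  0.0002]), 'joint_torque': array([  0.0031, -44.0014, -17.6985,   0.0635,   0.0505,  -0.    ]), 'position': array([ 0.2317, -0.5804,  0.2225]), 'tool_rot': array([ 0.3966,  0.5854, -0.3966,  0.5854]), 'ft_force': array([-0.0301, -0.2613,  0.7135]), 'moment': array([-0.0031, -0.0436, -0.0415]), 'grip_width': 0.08703358635695727}
```

View pics/top0r.png

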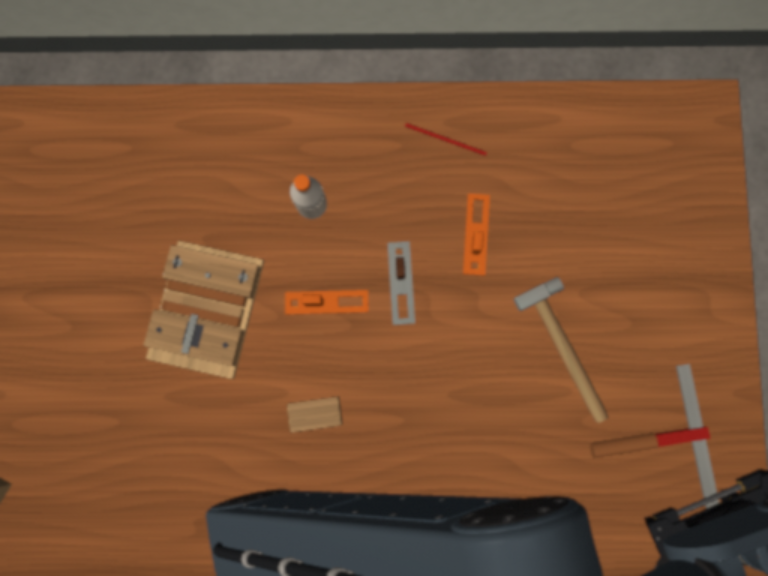

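View pics/scene0r.png

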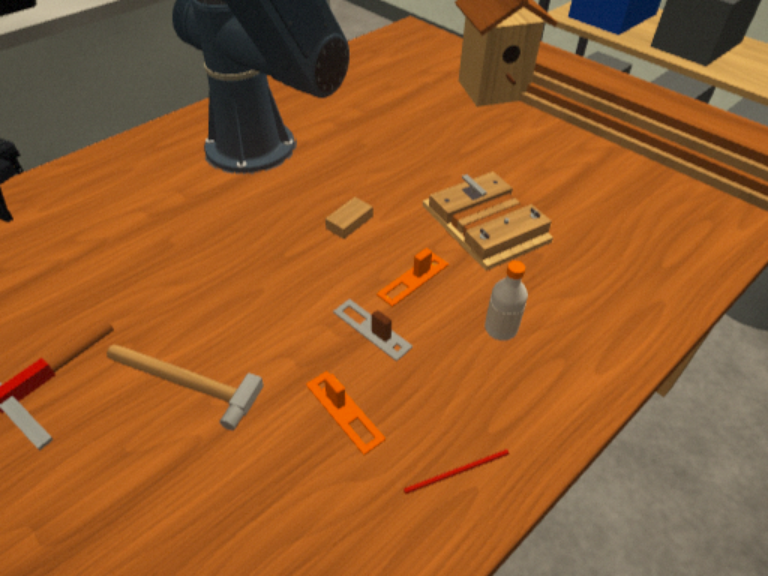

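Run:
```python
from h import *
from scipy.spatial.transform import Rotation as R
np.set_printoptions(precision=4,suppress=True)
o=get_obs(); print(R.from_quat(o["tool_rot"]).as_matrix())
p=vision.camera("wrist"); Tw=p["T"]; M=np.eye(4);M[:3,:3]=R.from_quat(o["tool_rot"]).as_matrix();M[:3,3]=o["position"]
print(np.linalg.inv(M)@Tw, p["mtx"])
def line(P,Q):
    d=np.array(Q)-P; return np.arctan2(d[1],d[0]),np.hypot(*d[:2])
for a,b in [((.5594,-.167),(.6641,-.1551)),((.5565,-.1701),(.65,-.1508)),((.5285,-.1573),(.6641,-.1551))]: print(line(a,b))
```

```text
[[-0.      0.9287  0.3708]
 [ 0.0001  0.3708 -0.9287]
 [-1.     -0.     -0.0001]]
[[-0.     -0.2961  0.9551 -0.1634]
 [-0.0003 -0.9551 -0.2961  0.0812]
 [ 1.     -0.0003 -0.0001 -0.0004]
 [ 0.      0.      0.      1.    ]] [[294.6102   0.     258.6099]
 [  0.     294.6102 192.4356]
 [  0.       0.       1.    ]]
(np.float64(0.11317241184571576), np.float64(0.10537409548840741))
(np.float64(0.20355817698639248), np.float64(0.09547114747398822))
(np.float64(0.016222765481753946), np.float64(0.135617845433409))
```

Request:
{"api": "step_arm", "payload": {
  "slide": [
    [0.5,0.5,0.3],
    [1,1,0.3],
    [1,1,0.3]
  ],
  "turn": [
    [0,0,-0.02],
    [0,0,-0.045],
    [0,0,-0.045]
  ]
}}

```text
time: 1.55
position: [0.3326, -0.4798, 0.2532]
tool_rot: [0.476, 0.522, -0.476, 0.523]
ft_force: [1.0, 0.0, 0.2]
grip_width: 0.0871
```

Request:
{"api": "step_arm", "payload": {
  "slide": [
    [0.5,0.5,0],
    [1,1,0],
    [1,1,0]
  ],
  "turn": [
    [0,0,0],
    [0,0,0],
    [0,0,0]
  ]
}}

```text
time: 1.85
position: [0.4332, -0.3783, 0.2528]
tool_rot: [0.475, 0.524, -0.475, 0.524]
ft_force: [0.3, -1.0, -0.1]
grip_width: 0.0872
```

Request:
{"api": "step_arm", "payload": {
  "slide": [
    [0.5,0.5,0],
    [1,1,0],
    [1,1,0]
  ],
  "turn": [
    [0,0,0],
    [0,0,0],
    [0,0,0]
  ]
}}

```text
time: 2.15
position: [0.5333, -0.2783, 0.2528]
tool_rot: [0.475, 0.524, -0.475, 0.524]
ft_force: [1.1, -1.6, 0.3]
grip_width: 0.0872
```

Request:
{"api": "step_arm", "payload": {
  "slide": [
    [0.5,0.5,0],
    [0.95,1,0],
    [0.95,1,0],
    [0.95,1,0],
    [0.95,1,0]
  ],
  "turn": [
    [0,0,0],
    [0,0,0],
    [0,0,0],
    [0,0,0],
    [0,0,0]
  ]
}}

```text
time: 2.65
position: [0.6268, -0.1796, 0.2522]
tool_rot: [0.474, 0.524, -0.475, 0.524]
ft_force: [-0.8, -0.4, 0.6]
grip_width: 0.0869
```

Run:
```python
from h import *
np.set_printoptions(precision=4,suppress=True)
Z=dict(latch=0,latch_grip=.028,latch_eye=.0,latch_lip=0.,latch_hole=0.)
p=vision.camera("wrist"); pts=[]
for k,z in Z.items():
        for r in vision.spot_point(p,k)[:3]:
            if r["p"]>.2:
                print(k,round(r["p"],2),np.array(r["centre"]),atz(p,r["centre"],z)); pts.append((r["centre"],k))
save(p,"w1.png",pts)
# steel mask
im=p["image"].astype(int); sat=im.max(2)-im.min(2)
m=((sat<45)&(im.mean(2)>60)).astype(np.uint8)
n,l,s,c=cv2.connectedComponentsWithStats(m)
for i in range(1,n):
    if s[i,4]>400: print(s[i],c[i],np.median(p["depth"][l==i]))
```

```text
latch 0.92 [350.6 124.9] [ 0.6886 -0.3007  0.    ]
latch 0.79 [243.6 177.4] [ 0.5997 -0.1602  0.    ]
latch 0.79 [151.2 192.3] [ 0.5636 -0.0263  0.    ]
latch_grip 0.94 [125.7 194. ] [ 0.5673 -0.001   0.028 ]
latch_grip 0.74 [351.9 147.4] [ 0.6615 -0.2992  0.028 ]
latch_grip 0.59 [245.4 168.5] [ 0.6195 -0.1623  0.028 ]
latch_eye 0.91 [356.4  89.9] [ 0.7343 -0.2997  0.    ]
latch_eye 0.86 [181.6 191.6] [ 0.5691 -0.0709 -0.    ]
latch_eye 0.72 [242.6 205.2] [ 0.5567 -0.1623  0.    ]
latch_lip 0.91 [189.1 191. ] [ 0.5711 -0.0819  0.    ]
latch_lip 0.81 [363.   74.7] [ 0.7538 -0.3046  0.    ]
latch_lip 0.68 [240.6 217.7] [ 0.5364 -0.1609  0.    ]
latch_hole 0.91 [337.2 167.4] [ 0.6278 -0.293   0.    ]
latch_hole 0.66 [110.6 190.8] [0.56   0.0333 0.    ]
latch_hole 0.57 [244.  133.9] [ 0.6619 -0.1555  0.    ]
[  63   11   84   67 3788] [104.4443  46.8033] 0.28815246
[ 230  125   30  102 1955] [243.7611 172.3524] 0.41955915
[ 378  195   68   37 1329] [409.9759 212.1783] 0.41827995
[  97  271  323   25 7057] [257.8365 283.2276] 0.08717864
```

View pics/w1.png

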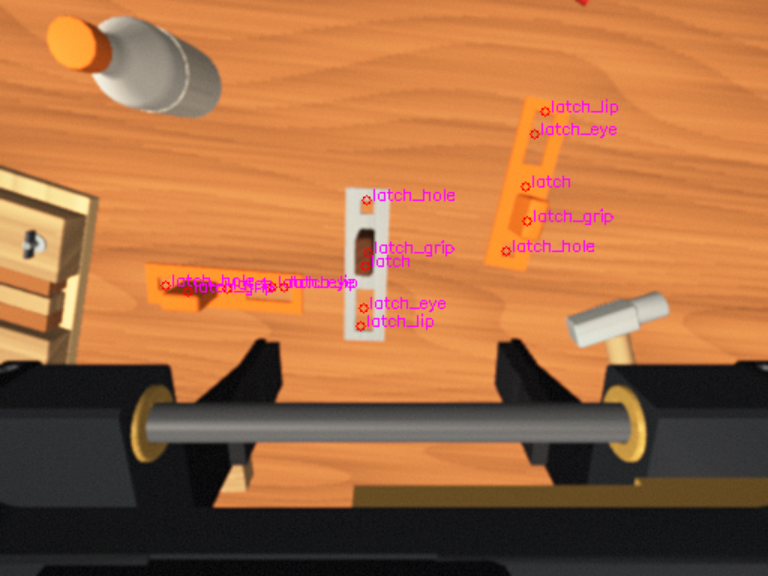

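```bash
cat >> h.py <<'E'
def platerect(p,z=.004):
    im=p["image"].astype(int); sat=im.max(2)-im.min(2)
    m=((sat<45)&(im.mean(2)>60)).astype(np.uint8)
    n,l,s,c=cv2.connectedComponentsWithStats(m)
    i=[i for i in range(1,n) if abs(c[i][0]-243.8)<5 and abs(c[i][1]-172)<8][0]
    ys,xs=np.nonzero(l==i)
    P=np.array([atz(p,(x,y),z)[:2]*1000 for x,y in zip(xs,ys)],np.float32)
    return cv2.minAreaRect(P),cv2.boxPoints(cv2.minAreaRect(P))
E
python3 - <<'E'
from h import *
np.set_printoptions(precision=4,suppress=True)
p=vision.camera("wrist"); print(platerect(p))
im=p["image"]; d=p["depth"]
ys,xs=np.nonzero((im.max(2)<110)&(np.arange(512)[None]>225)&(np.arange(512)[None]<265)&(np.arange(384)[:,None]>145)&(np.arange(384)[:,None]<190))
P=np.array([dep(p,(x,y)) for x,y in zip(xs,ys)]); t=P[P[:,2]>.045]; print(len(t),t.min(0),t.max(0),t.mean(0))
print(dep(p,(245,172)),dep(p,(244,150)))
E
```

```text
(((599.3706665039062, -160.56015014648438), (149.00332641601562, 38.76442337036133), 3.718639373779297), array([[ 523.7688, -146.0507],
       [ 526.283 , -184.7335],
       [ 674.9725, -175.0696],
       [ 672.4584, -136.3868]], dtype=float32))
75 [ 0.6081 -0.1668  0.0451] [ 0.6384 -0.1532  0.0539] [ 0.6288 -0.1629  0.0515]
[ 0.6199 -0.1648  0.0531] [ 0.6397 -0.1596  0.0053]
```

Request:
{"api": "step_arm", "payload": {
  "slide": [
    [-0.05,0.2,-0.3],
    [-0.05,0.2,-0.7],
    [-0.05,0.2,-1],
    [-0.05,0.2,-1]
  ],
  "turn": [
    [0,0,-0.005],
    [0,0,-0.005],
    [0,0,-0.005],
    [0,0,-0.005]
  ]
}}

```text
time: 3.4
position: [0.6181, -0.1595, 0.1481]
tool_rot: [0.482, 0.519, -0.485, 0.512]
ft_force: [-1.1, 0.3, -0.1]
grip_width: 0.0867
```

Request:
{"api": "step_arm", "payload": {
  "slide": [
    [0,0,-0.4],
    [0,0,-0.8],
    [0,0,-0.8],
    [0,0,-0.8]
  ],
  "turn": [
    [0,0,0],
    [0,0,0],
    [0,0,0],
    [0,0,0]
  ]
}}

```text
time: 3.8
position: [0.6224, -0.1611, 0.0738]
tool_rot: [0.484, 0.516, -0.483, 0.516]
ft_force: [0.2, 0.2, 0.1]
grip_width: 0.0869
```

Run:
```python
from h import *
np.set_printoptions(precision=4,suppress=True)
p=vision.camera("wrist"); save(p,"w2.png"); print(get_obs()["position"],get_obs()["tool_rot"])
```

```text
[ 0.6235 -0.1615  0.075 ] [ 0.4839  0.5146 -0.4829  0.5174]
```

View pics/w2.png

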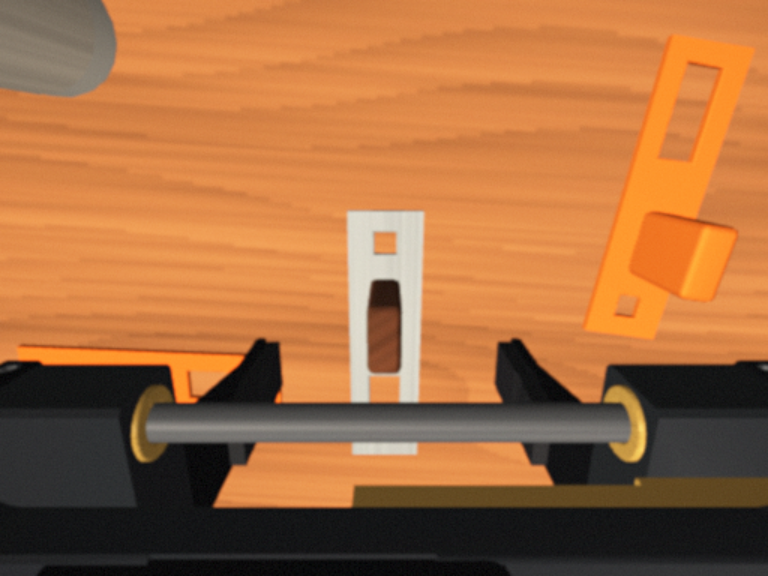

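Run:
```python
from h import *
np.set_printoptions(precision=4,suppress=True)
p=vision.camera("wrist"); print(get_obs()["position"],get_obs()["tool_rot"])
for c in [(385,243),(347,212),(423,212),(353,454),(417,454)]: print(atz(p,(c[0]/1.5,c[1]/1.5),.004))
print(atz(p,(369/1.5,373/1.5),.052),atz(p,(400/1.5,373/1.5),.052),atz(p,(384/1.5,308/1.5),.052))
```

```text
[ 0.6239 -0.1616  0.0756] [ 0.484   0.5142 -0.4828  0.5179]
[ 0.6577 -0.1576  0.004 ]
[ 0.6729 -0.1366  0.004 ]
[ 0.6755 -0.1766  0.004 ]
[ 0.5225 -0.146   0.004 ]
[ 0.525  -0.1861  0.004 ]
[ 0.6049 -0.1536  0.052 ] [ 0.6058 -0.1682  0.052 ] [ 0.6376 -0.1587  0.052 ]
```

Request:
{"api": "step_arm", "payload": {
  "slide": [
    [-0.02,0.015,-0.35],
    [-0.02,0.015,-0.55],
    [-0.02,0.015,-0.65],
    [-0.02,0.015,-0.65]
  ],
  "turn": [
    [0,0,0],
    [0,0,0],
    [0,0,0],
    [0,0,0]
  ]
}}

```text
time: 4.3
position: [0.6202, -0.1592, 0.0082]
tool_rot: [0.483, 0.516, -0.483, 0.516]
ft_force: [0.2, 0.3, 0.5]
grip_width: 0.087
```

Request:
{"api": "step_arm", "payload": {
  "slide": [
    [0,0,0],
    [0,0,0],
    [0,0,0],
    [0,0,0],
    [0,0,0],
    [0,0,0],
    [0,0,0],
    [0,0,0]
  ],
  "turn": [
    [0,0,0],
    [0,0,0],
    [0,0,0],
    [0,0,0],
    [0,0,0],
    [0,0,0],
    [0,0,0],
    [0,0,0]
  ],
  "jaw": 0,
  "newtons": 40
}}

```text
time: 5.1
position: [0.6197, -0.1589, 0.0075]
tool_rot: [0.483, 0.516, -0.483, 0.516]
ft_force: [-0.2, 0.3, -0.2]
grip_width: 0.031
```

Request:
{"api": "step_arm", "payload": {
  "slide": [
    [0,0,0],
    [0,0,0],
    [0,0,0],
    [0,0,0],
    [0,0,0],
    [0,0,0],
    [0,0,0]
  ],
  "turn": [
    [0,0,0],
    [0,0,0],
    [0,0,0],
    [0,0,0],
    [0,0,0],
    [0,0,0],
    [0,0,0]
  ]
}}

```text
time: 5.8
position: [0.6198, -0.159, 0.0075]
tool_rot: [0.483, 0.516, -0.483, 0.516]
ft_force: [0.6, -0.6, -2.2]
grip_width: 0.0154
```

Request:
{"api": "step_arm", "payload": {
  "slide": [
    [0,0,0.1],
    [0,0,0.4],
    [0,0,0.8],
    [0,0,1],
    [0,0,1]
  ],
  "turn": [
    [0,0,0],
    [0,0,0],
    [0,0,0],
    [0,0,0],
    [0,0,0]
  ]
}}

```text
time: 6.3
position: [0.6222, -0.1598, 0.1117]
tool_rot: [0.484, 0.513, -0.482, 0.519]
ft_force: [0.8, -1.9, -2.1]
grip_width: 0.016
```

Request:
{"api": "step_arm", "payload": {
  "slide": [
    [-0.1,0.1,0.5],
    [-0.3,0.4,0.9],
    [-0.5,0.8,1],
    [-0.5,1,1]
  ],
  "turn": [
    [0,0,0],
    [0,0,-0.01],
    [0,0,-0.02],
    [0,0,-0.03]
  ]
}}

```text
time: 6.7
position: [0.5665, -0.0558, 0.2086]
tool_rot: [-0.53, -0.469, 0.53, -0.467]
ft_force: [-0.4, 0.6, -2.9]
grip_width: 0.0155
```

Request:
{"api": "step_arm", "payload": {
  "slide": [
    [-0.3,0.4,0.3],
    [-0.5,0.8,0.5],
    [-0.8,1,0.55],
    [-0.8,1,0.55]
  ],
  "turn": [
    [0,0,-0.01],
    [0,0,-0.022],
    [0,0,-0.022],
    [0,0,-0.022]
  ]
}}

```text
time: 7.1
position: [0.4837, 0.0448, 0.2621]
tool_rot: [-0.558, -0.434, 0.561, -0.43]
ft_force: [0.4, -1.1, -2.3]
grip_width: 0.0159
```

Request:
{"api": "step_arm", "payload": {
  "slide": [
    [0,0.3,0],
    [0,0.45,0],
    [0,0.45,0],
    [0,0.45,0],
    [0,0.45,0]
  ],
  "turn": [
    [0,0,0],
    [0,0,0],
    [0,0,0],
    [0,0,0],
    [0,0,0]
  ]
}}

```text
time: 7.6
position: [0.4896, 0.0853, 0.2618]
tool_rot: [-0.561, -0.431, 0.561, -0.43]
ft_force: [-0.3, 0.7, -1.5]
grip_width: 0.0158
```

Run:
```python
from h import *
np.set_printoptions(precision=4,suppress=True)
for i in range(2):
  p=vision.camera("wrist"); print(get_obs()["position"],get_obs()["tool_rot"])
pts=[]
for k,z in dict(jig=0,jig_stud=.045,pin_zone=.045).items():
        for r in vision.spot_point(p,k)[:2]:
            if r["p"]>.2:
                print(k,round(r["p"],2),np.array(r["centre"]),atz(p,r["centre"],z)); pts.append((r["centre"],k))
save(p,"w3.png",pts); np.savez("w3.npz",**{k:p[k] for k in ["image","depth","mtx","T"]})
```

```text
[0.4897 0.0852 0.262 ] [-0.5607 -0.4305  0.5614 -0.4302]
[0.4897 0.0853 0.2621] [-0.5608 -0.4305  0.5614 -0.4302]
jig 0.65 [176.6 136.6] [0.5513 0.1899 0.    ]
jig_stud 0.59 [173.6 179.9] [0.5001 0.1998 0.045 ]
pin_zone 0.71 [162.4 106.3] [0.5927 0.181  0.045 ]
```

View pics/w3.png

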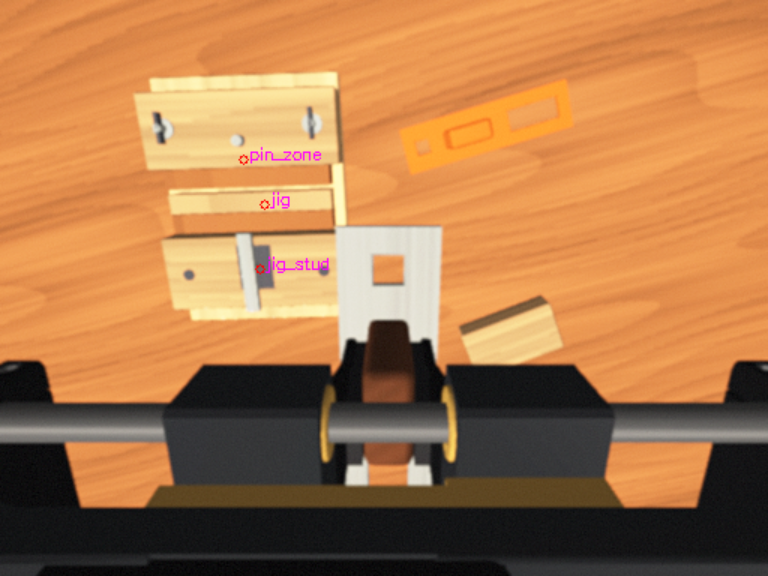

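Run:
```python
from h import *
p=np.load("w3.npz"); im=cv2.cvtColor(p["image"],cv2.COLOR_RGB2BGR)[40:220,80:240]
im=cv2.resize(im,None,fx=3.3,fy=3.3,interpolation=cv2.INTER_CUBIC)
for i in range(0,160,20): cv2.putText(im,str(80+i),(int(i*3.3),8),0,.35,(0,0,0),1)
for i in range(0,180,20): cv2.putText(im,str(40+i),(0,int(i*3.3)+4),0,.35,(0,0,0),1)
cv2.imwrite("pics/w3c.png",im)
```

```text
(no output)
```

View pics/w3c.png

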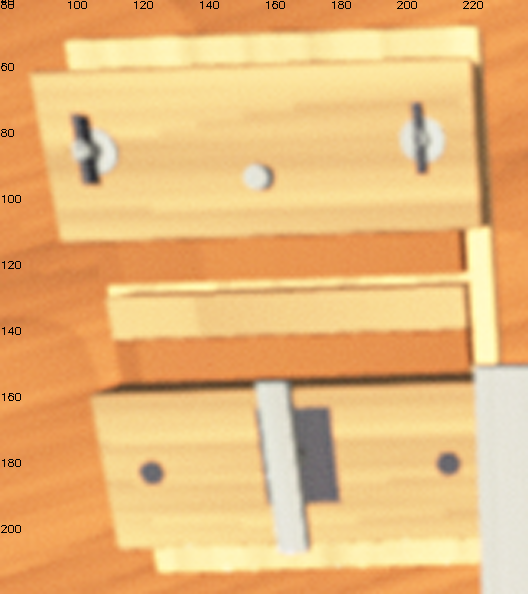

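Run:
```python
from h import *
np.set_printoptions(precision=4,suppress=True)
p=np.load("w3.npz")
f=lambda c,z: atz(p,(80+c[0]/3.3,40+c[1]/3.3),z)
far=f((273,382),.067); near=f((292,552),.067); pin=f((256,177),.054)
print("head",far,near,(far+near)/2,np.hypot(*(far-near)[:2]),"yaw",np.arctan2(*(far-near)[1::-1]))
c=(far+near)/2; d=pin-c; print("pin",pin,np.hypot(*d[:2]),np.arctan2(d[1],d[0]))
def yawl(a,b,z):
    d=f(b,z)-f(a,z); print("edge yaw",np.arctan2(d[1],d[0])+np.pi/2, np.hypot(*d[:2]))
yawl((152,473),(448,463),.045); yawl((60,241),(464,229),.045); yawl((32,73),(472,60),.045);yawl((94,396),(474,375),.045)
for q in [(32,73),(472,60),(60,241),(94,396),(118,548)]: print(f(q,.045))
for q in [(257,175),(273,400),(285,500),(300,120),(200,450),(257,200)]: print("dep",dep(p,(80+q[0]/3.3,40+q[1]/3.3)))
```

```text
head [0.5364 0.1944 0.067 ] [0.4712 0.2109 0.067 ] [0.5038 0.2027 0.067 ] 0.0672257427243808 yaw -0.24830319705055573
pin [0.6073 0.1787 0.054 ] 0.10619933684800113 -0.22797299806067006
edge yaw -0.22750568312493114 0.12037935717346572
edge yaw -0.23384006651257971 0.15294615479106385
edge yaw -0.23535074130950306 0.15867144477347792
edge yaw -0.2069506087175581 0.15106520183711913
[0.6625 0.2466 0.045 ]
[0.6255 0.0923 0.045 ]
[0.6059 0.2612 0.045 ]
[0.5476 0.2729 0.045 ]
[0.4857 0.2892 0.045 ]
dep [0.6078 0.1779 0.0546]
dep [0.5303 0.1959 0.0693]
dep [0.4924 0.2054 0.0688]
dep [0.6224 0.1586 0.0462]
dep [0.5164 0.2395 0.0474]
dep [0.6003 0.1833 0.0471]
```

```bash
cat >> h.py <<'E'
from scipy.spatial.transform import Rotation as R
def tool(o):
    M=np.eye(4);M[:3,:3]=R.from_quat(o["tool_rot"]).as_matrix();M[:3,3]=o["position"];return M
E
python3 - <<'E'
from h import *
np.set_printoptions(precision=4,suppress=True)
p=vision.camera("wrist");o=get_obs();M=tool(o); print(M)
im=cv2.cvtColor(p["image"],cv2.COLOR_RGB2BGR)[140:340,200:320]
cv2.imwrite("pics/w4c.png",cv2.resize(im,None,fx=3,fy=3,interpolation=cv2.INTER_CUBIC))
for c in [(388,269),(336,227),(440,227)]:
    P=atz(p,(c[0]/1.5,c[1]/1.5),o["position"][2]-.0035); print((np.linalg.inv(M)@np.append(P,1))[:3], dep(p,((c[0])/1.5,c[1]/1.5))-o["position"])
print(dep(p,(240,162))-o["position"],dep(p,(275,162))-o["position"],dep(p,(240,190))-o["position"],dep(p,(280,220))-o["position"])
E
```

```text
[[-0.0001  0.9659 -0.2589  0.4898]
 [-0.     -0.2589 -0.9659  0.0856]
 [-1.     -0.0001  0.0001  0.2625]
 [ 0.      0.      0.      1.    ]]
[0.0035 0.0374 0.0002] [-0.0292  0.0078 -0.2613]
[ 0.0035  0.0538 -0.0195] [ 0.0572  0.0047 -0.0025]
[0.0035 0.0538 0.0199] [ 0.0471 -0.0331 -0.0021]
[ 0.049  -0.0023 -0.0024] [ 0.0436 -0.0216 -0.0033] [ 0.0331  0.0022 -0.0016] [ 0.0084 -0.0158 -0.0023]
```

View pics/w4c.png

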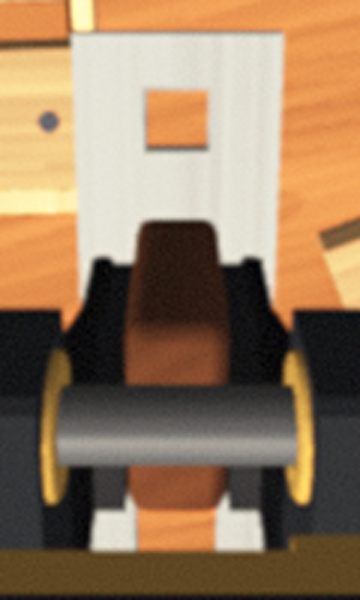

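```bash
cat >> h.py <<'E'
S=np.array([.5038,.2027,.045]); YAW=-.229
DX,DZ=.0858,.0075   # lip -> TCP in plate frame
ex=lambda:np.array([np.cos(YAW),np.sin(YAW),0]); ey=lambda:np.array([-np.sin(YAW),np.cos(YAW),0])
ez=np.array([0,0,1.])
def tcp(X,Y,Z,th):
    t=np.radians(th); px=np.cos(t)*ex()+np.sin(t)*ez; pz=-np.sin(t)*ex()+np.cos(t)*ez
    P=S+X*ex()+Y*ey()+Z*ez+DX*px+DZ*pz
    Rm=np.stack([-pz,px,np.cross(-pz,px)],1)
    return P,Rm
def go(*wps):
    o=get_obs();M=tool(o); print("now",o["position"],"F",o["ft_force"], state(o))
    for w in wps:
        P,Rm=tcp(w[0]/1000,w[1]/1000,w[2]/1000,w[3])
        print(w,"slide",np.round((P-M[:3,3])/.1,3),"turn",np.round(R.from_matrix(Rm@M[:3,:3].T).as_rotvec()/2/np.pi,4))
def state(o=None):
    o=o or get_obs();M=tool(o); px=M[:3,1];pz=-M[:3,0]
    L=M[:3,3]-DX*px-DZ*pz-S; H=L+.123*px
    g=lambda v:np.round(1000*np.array([v@ex(),v@ey(),v[2]]),1)
    return "lip",g(L),"hole",g(H),"th",round(np.degrees(np.arcsin(px[2])),2),"dyaw",round(np.degrees(np.arctan2(px[1],px[0])-YAW),2),"roll",round(np.degrees(np.arcsin(M[2,2])),2)
E
python3 - <<'E'
from h import *
np.set_printoptions(precision=4,suppress=True)
go((-48,0,110,25),(-48,0,50,25),(-48,0,8,25))
E
```

```text
now [0.4898 0.0856 0.2625] F [-0.3379  0.1395 -2.0769] ('lip', array([ -72.8, -114.4,  210. ]), 'hole', array([  50.1, -118.4,  210. ]), 'th', np.float64(-0.0), 'dyaw', np.float64(-1.88), 'roll', np.float64(0.0))
(-48, 0, 110, 25) slide [ 0.399  1.11  -0.644] turn [-0.0169 -0.0674  0.0052]
(-48, 0, 50, 25) slide [ 0.399  1.11  -1.244] turn [-0.0169 -0.0674  0.0052]
(-48, 0, 8, 25) slide [ 0.399  1.11  -1.664] turn [-0.0169 -0.0674  0.0052]
```

Request:
{"api": "step_arm", "payload": {
  "slide": [
    [0.1,0.3,0],
    [0.2,0.7,-0.1],
    [0.3,1,-0.3],
    [0.4,1,-0.4],
    [0.4,1,-0.4],
    [0.4,1,-0.4]
  ],
  "turn": [
    [-0.004,-0.017,0.002],
    [-0.008,-0.034,0.004],
    [-0.0125,-0.05,0.005],
    [-0.017,-0.0675,0.005],
    [-0.017,-0.0675,0.005],
    [-0.017,-0.0675,0.005]
  ]
}}

```text
time: 8.5
position: [0.5293, 0.186, 0.2224]
tool_rot: [0.635, 0.31, -0.446, 0.549]
ft_force: [1.5, -0.3, -2.0]
grip_width: 0.0158
```

Run:
```python
from h import *
np.set_printoptions(precision=4,suppress=True)
p=vision.camera("wrist"); save(p,"w5.png")
p=vision.camera("scene"); cv2.imwrite("pics/s5.png",cv2.resize(cv2.cvtColor(p["image"][60:220,220:420],cv2.COLOR_RGB2BGR),None,fx=3.5,fy=3.5))
go((-48,0,110,25),(-48,0,50,25),(-48,0,8,25))
```

```text
now [0.5313 0.1856 0.2239] F [-0.1894 -0.466  -0.8648] ('lip', array([-43.8, -10.3, 135.6]), 'hole', array([ 67.6, -10.5, 187.9]), 'th', np.float64(25.13), 'dyaw', np.float64(-0.13), 'roll', np.float64(-0.03))
(-48, 0, 110, 25) slide [-0.016  0.111 -0.258] turn [0.     0.0004 0.0003]
(-48, 0, 50, 25) slide [-0.016  0.111 -0.858] turn [0.     0.0004 0.0003]
(-48, 0, 8, 25) slide [-0.016  0.111 -1.278] turn [0.     0.0004 0.0003]
```

View pics/w5.png

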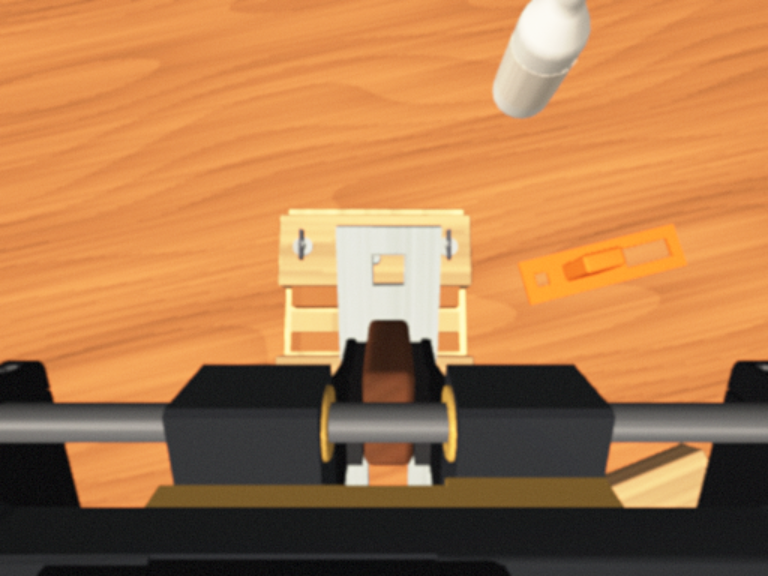

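View pics/s5.png

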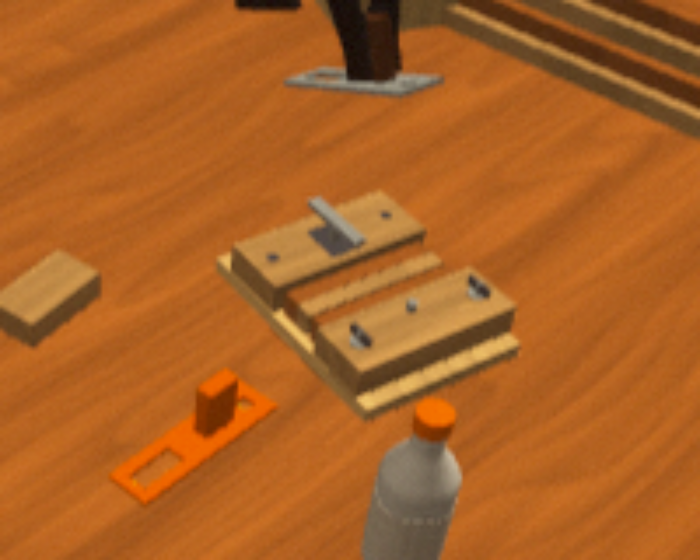

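Request:
{"api": "step_arm", "payload": {
  "slide": [
    [-0.016,0.11,-0.2],
    [-0.016,0.11,-0.55],
    [-0.016,0.11,-0.86],
    [-0.016,0.11,-0.86],
    [-0.016,0.11,-0.86]
  ],
  "turn": [
    [0,0,0],
    [0,0,0],
    [0,0.0003,0.0003],
    [0,0.0003,0.0003],
    [0,0.0003,0.0003]
  ]
}}

```text
time: 9.1
position: [0.5297, 0.1964, 0.1374]
tool_rot: [0.636, 0.309, -0.446, 0.549]
ft_force: [0.6, -0.2, -1.7]
grip_width: 0.0154
```

Run:
```python
from h import *
np.set_printoptions(precision=4,suppress=True)
p=vision.camera("wrist"); save(p,"w6.png");np.savez("w6.npz",**{k:p[k] for k in ["image","depth","mtx","T"]})
p=vision.camera("scene"); cv2.imwrite("pics/s6.png",cv2.resize(cv2.cvtColor(p["image"][60:220,220:420],cv2.COLOR_RGB2BGR),None,fx=3.5,fy=3.5))
go((-48,0,20,25),(-48,0,8,25))
```

```text
now [0.5303 0.197  0.1388] F [ 0.0112 -0.4776 -1.707 ] ('lip', array([-47.4,   0.5,  50.5]), 'hole', array([ 63.9,   0.5, 102.8]), 'th', np.float64(25.18), 'dyaw', np.float64(-0.0), 'roll', np.float64(-0.06))
(-48, 0, 20, 25) slide [-0.006 -0.003 -0.307] turn [-0.      0.0005 -0.0001]
(-48, 0, 8, 25) slide [-0.006 -0.003 -0.427] turn [-0.      0.0005 -0.0001]
```

View pics/w6.png

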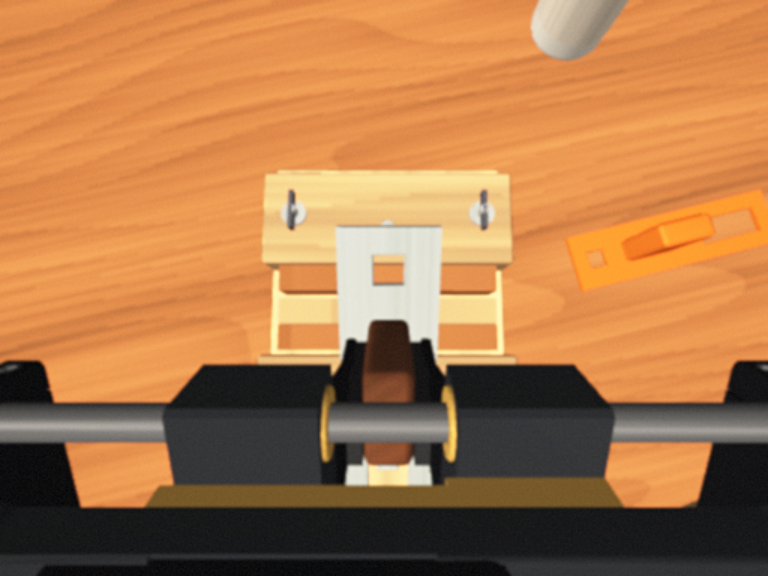

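View pics/s6.png

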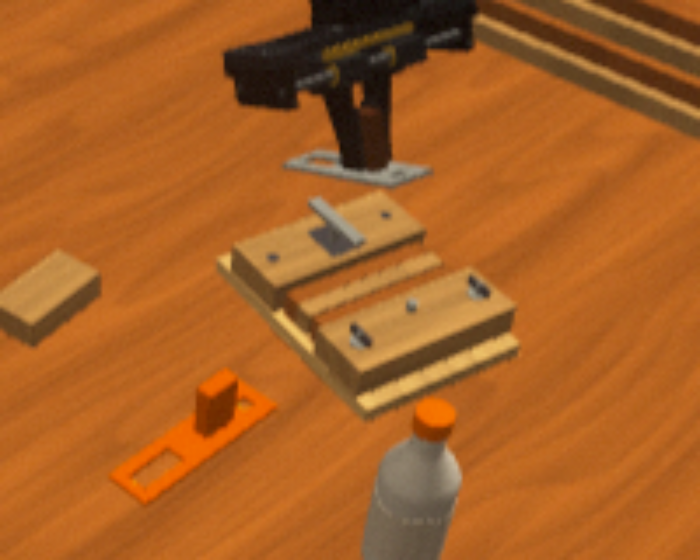

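Request:
{"api": "step_arm", "payload": {
  "slide": [
    [-0.006,0,-0.15],
    [-0.006,0,-0.25],
    [-0.006,0,-0.3],
    [-0.006,0,-0.3]
  ],
  "turn": [
    [0,0,0],
    [0,0,0],
    [0,0,0],
    [0,0,0]
  ]
}}

```text
time: 9.6
position: [0.5283, 0.1971, 0.1075]
tool_rot: [0.636, 0.309, -0.445, 0.55]
ft_force: [0.5, 0.2, -1.7]
grip_width: 0.0155
```

Request:
{"api": "step_arm", "payload": {
  "slide": [
    [0,0,-0.03],
    [0,0,-0.06],
    [0,0,-0.09],
    [0,0,-0.12],
    [0,0,-0.12],
    [0,0,-0.12]
  ],
  "turn": [
    [0,0,0],
    [0,0,0],
    [0,0,0],
    [0,0,0],
    [0,0,0],
    [0,0,0]
  ]
}}

```text
time: 10.2
position: [0.5274, 0.1971, 0.0944]
tool_rot: [0.635, 0.31, -0.446, 0.55]
ft_force: [-0.2, 0.0, -1.8]
grip_width: 0.0157
```

Run:
```python
from h import *
np.set_printoptions(precision=4,suppress=True)
p=vision.camera("scene"); cv2.imwrite("pics/s7.png",cv2.resize(cv2.cvtColor(p["image"][60:180,260:400],cv2.COLOR_RGB2BGR),None,fx=5,fy=5,interpolation=cv2.INTER_CUBIC))
p=vision.camera("top"); cv2.imwrite("pics/t7.png",cv2.resize(cv2.cvtColor(p["image"][140:270,80:200],cv2.COLOR_RGB2BGR),None,fx=5,fy=5,interpolation=cv2.INTER_CUBIC))
go((-30,0,8,25),(-20,0,8,25),(-8,0,8,25))
```

```text
now [0.5276 0.1971 0.0945] F [ 0.1451 -0.2055 -1.6204] ('lip', array([-50.2,  -0.2,   6.6]), 'hole', array([61.3,  0. , 58.4]), 'th', np.float64(24.95), 'dyaw', np.float64(0.12), 'roll', np.float64(0.06))
(-30, 0, 8, 25) slide [ 0.196 -0.045  0.015] turn [ 0.0001 -0.0002 -0.0003]
(-20, 0, 8, 25) slide [ 0.294 -0.068  0.015] turn [ 0.0001 -0.0002 -0.0003]
(-8, 0, 8, 25) slide [ 0.411 -0.095  0.015] turn [ 0.0001 -0.0002 -0.0003]
```

View pics/s7.png

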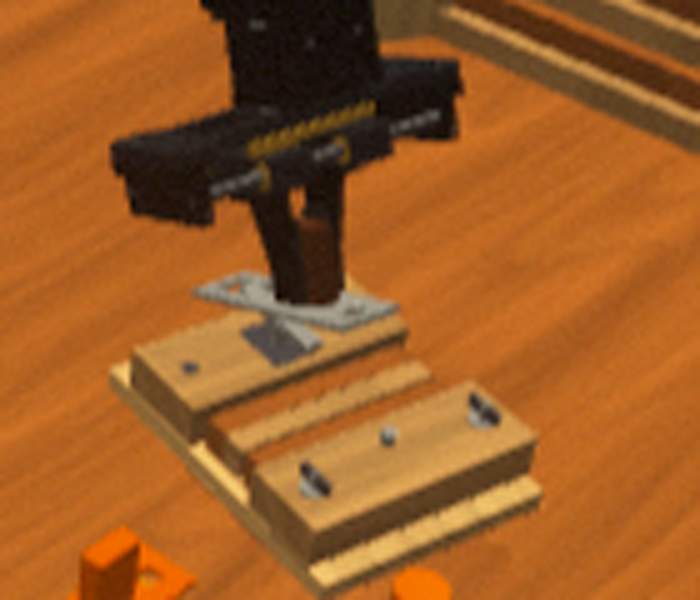

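View pics/t7.png

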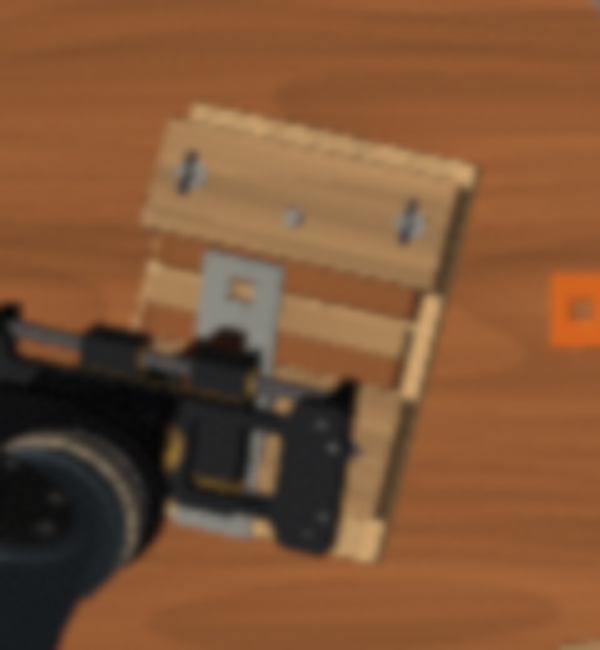

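Request:
{"api": "step_arm", "payload": {
  "slide": [
    [0,0,0.015],
    [0.05,-0.012,0.015],
    [0.1,-0.023,0.015],
    [0.15,-0.035,0.015],
    [0.2,-0.045,0.015],
    [0.2,-0.045,0.015],
    [0.2,-0.045,0.015]
  ],
  "turn": [
    [0,0,0],
    [0,0,0],
    [0,0,0],
    [0,0,0],
    [0,0,-0.0003],
    [0,0,-0.0003],
    [0,0,-0.0003]
  ]
}}

```text
time: 11.0
position: [0.5476, 0.1924, 0.096]
tool_rot: [0.635, 0.309, -0.446, 0.549]
ft_force: [0.4, -0.0, -2.5]
grip_width: 0.016
```

Run:
```python
from h import *
np.set_printoptions(precision=4,suppress=True)
go((-20,0,8,25),(-10,0,8,25))
```

```text
now [0.5476 0.1924 0.096 ] F [ 0.4224 -0.0476 -2.5081] ('lip', array([-29.6,  -0.1,   8. ]), 'hole', array([81.9, -0.1, 59.8]), 'th', np.float64(24.94), 'dyaw', np.float64(-0.01), 'roll', np.float64(0.07))
(-20, 0, 8, 25) slide [ 0.094 -0.021  0.001] turn [ 0.0001 -0.0002  0.0001]
(-10, 0, 8, 25) slide [ 0.191 -0.043  0.001] turn [ 0.0001 -0.0002  0.0001]
```

Request:
{"api": "step_arm", "payload": {
  "slide": [
    [0.04,-0.009,0],
    [0.08,-0.018,0],
    [0.12,-0.027,0],
    [0.16,-0.036,0],
    [0.19,-0.043,0],
    [0.19,-0.043,0],
    [0.19,-0.043,0]
  ],
  "turn": [
    [0,0,0],
    [0,0,0],
    [0,0,0],
    [0,0,0],
    [0,0,0],
    [0,0,0],
    [0,0,0]
  ]
}}

```text
time: 11.7
position: [0.5665, 0.1882, 0.096]
tool_rot: [0.635, 0.309, -0.446, 0.549]
ft_force: [0.7, 0.4, -2.3]
grip_width: 0.0161
```

Run:
```python
from h import *
np.set_printoptions(precision=4,suppress=True)
p=vision.camera("wrist"); save(p,"w8.png")
p=vision.camera("scene"); cv2.imwrite("pics/s8.png",cv2.resize(cv2.cvtColor(p["image"][60:180,260:400],cv2.COLOR_RGB2BGR),None,fx=5,fy=5,interpolation=cv2.INTER_CUBIC))
go((-8,0,8,25),(-6,0,8,25),(-5,0,8,25),(-5,0,9,20),(-5,0,9.5,18))
```

```text
now [0.5663 0.1882 0.096 ] F [ 0.4686  0.7557 -2.1803] ('lip', array([-10.5,   0.1,   8. ]), 'hole', array([101. ,   0.1,  59.9]), 'th', np.float64(24.93), 'dyaw', np.float64(0.02), 'roll', np.float64(0.08))
(-8, 0, 8, 25) slide [ 0.024 -0.007  0.001] turn [ 0.0002 -0.0002  0.    ]
(-6, 0, 8, 25) slide [ 0.043 -0.011  0.001] turn [ 0.0002 -0.0002  0.    ]
(-5, 0, 8, 25) slide [ 0.053 -0.013  0.001] turn [ 0.0002 -0.0002  0.    ]
(-5, 0, 9, 20) slide [ 0.087 -0.021 -0.056] turn [0.0033 0.0133 0.    ]
(-5, 0, 9.5, 18) slide [ 0.099 -0.024 -0.078] turn [0.0046 0.0187 0.    ]
```

View pics/s8.png

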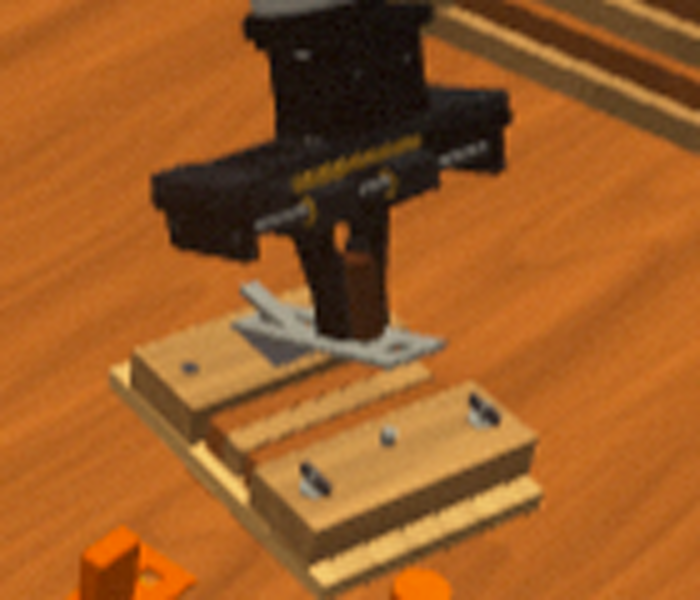

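View pics/w8.png

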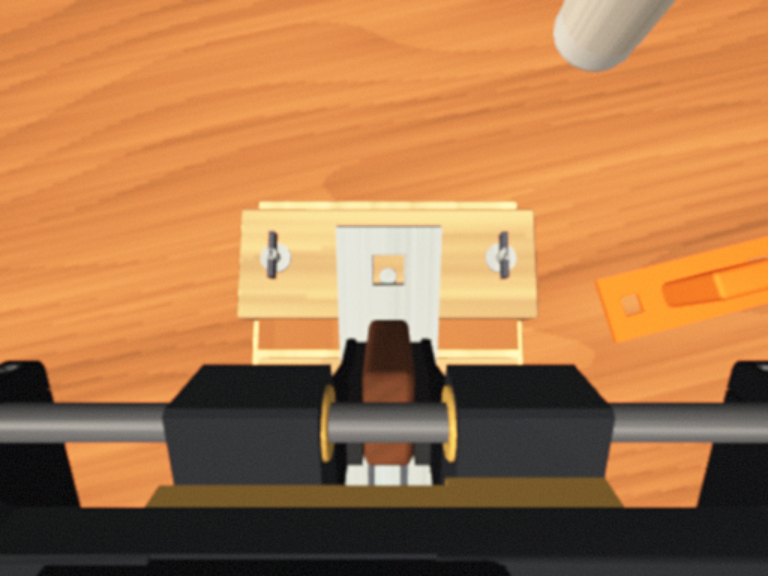

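Request:
{"api": "step_arm", "payload": {
  "slide": [
    [0.01,-0.002,0],
    [0.02,-0.005,0],
    [0.03,-0.007,0],
    [0.04,-0.01,0],
    [0.045,-0.011,0],
    [0.045,-0.011,0]
  ],
  "turn": [
    [0,0,0],
    [0,0,0],
    [0,0,0],
    [0,0,0],
    [0,0,0],
    [0,0,0]
  ]
}}

```text
time: 12.4
position: [0.5712, 0.1871, 0.0961]
tool_rot: [0.635, 0.309, -0.446, 0.549]
ft_force: [0.7, 0.1, -3.1]
grip_width: 0.0159
```

Request:
{"api": "step_arm", "payload": {
  "slide": [
    [0.005,-0.001,0],
    [0.01,-0.002,0],
    [0.01,-0.002,0],
    [0.01,-0.002,0]
  ],
  "turn": [
    [0,0,0],
    [0,0,0],
    [0,0,0],
    [0,0,0]
  ]
}}

```text
time: 12.8
position: [0.572, 0.187, 0.096]
tool_rot: [0.635, 0.309, -0.446, 0.549]
ft_force: [-0.2, -0.0, -1.7]
grip_width: 0.0158
```

Run:
```python
from h import *
np.set_printoptions(precision=4,suppress=True)
go((-5,0,8,25),(-5,0,9,20),(-5,0,9.5,18))
```

```text
now [0.572 0.187 0.096] F [-0.1785 -0.0378 -1.6775] ('lip', array([-4.6,  0.1,  8. ]), 'hole', array([106.9,   0.2,  59.9]), 'th', np.float64(24.95), 'dyaw', np.float64(0.01), 'roll', np.float64(0.06))
(-5, 0, 8, 25) slide [-0.004 -0.001  0.   ] turn [ 0.0001 -0.0002  0.0001]
(-5, 0, 9, 20) slide [ 0.029 -0.009 -0.056] turn [0.0033 0.0134 0.    ]
(-5, 0, 9.5, 18) slide [ 0.041 -0.011 -0.079] turn [0.0046 0.0188 0.    ]
```

Request:
{"api": "step_arm", "payload": {
  "slide": [
    [0.003,-0.001,0],
    [0.006,-0.0015,0],
    [0.008,-0.002,0],
    [0.008,-0.002,0]
  ],
  "turn": [
    [0,0,0],
    [0,0,0],
    [0,0,0],
    [0,0,0]
  ]
}}

```text
time: 13.2
position: [0.5729, 0.1868, 0.096]
tool_rot: [0.635, 0.309, -0.446, 0.549]
ft_force: [0.2, -0.2, -1.7]
grip_width: 0.0158
```

Request:
{"api": "step_arm", "payload": {
  "slide": [
    [0.003,-0.001,0],
    [0.006,-0.0015,0],
    [0.006,-0.0015,0]
  ],
  "turn": [
    [0,0,0],
    [0,0,0],
    [0,0,0]
  ]
}}

```text
time: 13.5
position: [0.5733, 0.1866, 0.096]
tool_rot: [0.635, 0.309, -0.446, 0.549]
ft_force: [-0.3, -0.4, -2.0]
grip_width: 0.0158
```

Request:
{"api": "step_arm", "payload": {
  "slide": [
    [0.004,-0.001,0],
    [0.008,-0.002,0],
    [0.008,-0.002,0]
  ],
  "turn": [
    [0,0,0],
    [0,0,0],
    [0,0,0]
  ]
}}

```text
time: 13.8
position: [0.5737, 0.1864, 0.0958]
tool_rot: [0.635, 0.309, -0.447, 0.549]
ft_force: [-2.1, 1.7, -1.3]
grip_width: 0.0159
```

Request:
{"api": "step_arm", "payload": {
  "slide": [
    [0.004,-0.001,0],
    [0.008,-0.002,0],
    [0.008,-0.002,0]
  ],
  "turn": [
    [0,0,0],
    [0,0,0],
    [0,0,0]
  ]
}}

```text
time: 14.1
position: [0.574, 0.1862, 0.0957]
tool_rot: [0.635, 0.31, -0.447, 0.549]
ft_force: [-5.4, 2.5, -1.0]
grip_width: 0.0156
```

```bash
sed -i 's/^YAWX//' h.py; echo 'S=S+.0012*ex()' >> h.py
python3 - <<'E'
from h import *
np.set_printoptions(precision=4,suppress=True)
go((-5,0,8,25),(-5,0,9,21),(-5,0,9.5,18),(-5,0,9.5,14),(-5,0,8,10),(-5,0,6,6))
E
```

```text
now [0.574  0.1862 0.0957] F [-5.4284  2.5316 -0.958 ] ('lip', array([-3.7, -0.2,  7.8]), 'hole', array([107.9,  -0.2,  59.5]), 'th', np.float64(24.86), 'dyaw', np.float64(0.0), 'roll', np.float64(0.1))
(-5, 0, 8, 25) slide [-0.013  0.005  0.004] turn [ 0.0002 -0.0004  0.0001]
(-5, 0, 9, 21) slide [ 0.015 -0.002 -0.039] turn [0.0027 0.0104 0.0001]
(-5, 0, 9.5, 18) slide [ 0.033 -0.006 -0.075] turn [0.0046 0.0185 0.0001]
(-5, 0, 9.5, 14) slide [ 0.054 -0.011 -0.131] turn [0.0071 0.0293 0.0001]
(-5, 0, 8, 10) slide [ 0.071 -0.015 -0.204] turn [0.0096 0.0401 0.0001]
(-5, 0, 6, 6) slide [ 0.084 -0.018 -0.282] turn [0.0122 0.051  0.0001]
```

Request:
{"api": "step_arm", "payload": {
  "slide": [
    [-0.015,0.004,0.004],
    [-0.02,0.005,0.004],
    [-0.005,0.003,-0.018],
    [0.006,0,-0.039],
    [0.015,-0.002,-0.057],
    [0.024,-0.004,-0.075],
    [0.024,-0.004,-0.075],
    [0.024,-0.004,-0.075]
  ],
  "turn": [
    [0,0,0],
    [0,0,0],
    [0.0013,0.005,0],
    [0.0027,0.0104,0],
    [0.0037,0.0145,0],
    [0.0046,0.0185,0],
    [0.0046,0.0185,0],
    [0.0046,0.0185,0]
  ]
}}

```text
time: 14.9
position: [0.5778, 0.1857, 0.0887]
tool_rot: [0.617, 0.347, -0.477, 0.521]
ft_force: [-2.1, 0.9, -1.8]
grip_width: 0.0158
```

Run:
```python
from h import *
np.set_printoptions(precision=4,suppress=True)
go((-5,0,9.5,18),(-5,0,9.5,15),(-5,0,9.5,14),(-5,0,8,10),(-5,0,6,6))
```

```text
now [0.5778 0.1857 0.0887] F [-2.1031  0.8669 -1.7837] ('lip', array([-4.4,  0.3,  9.8]), 'hole', array([112.5,   0.3,  48.1]), 'th', np.float64(18.16), 'dyaw', np.float64(-0.04), 'roll', np.float64(-0.04))
(-5, 0, 9.5, 18) slide [-0.005 -0.002 -0.005] turn [-0.      0.0005  0.0001]
(-5, 0, 9.5, 15) slide [ 0.011 -0.005 -0.047] turn [0.0019 0.0086 0.0001]
(-5, 0, 9.5, 14) slide [ 0.016 -0.006 -0.061] turn [0.0025 0.0113 0.0001]
(-5, 0, 8, 10) slide [ 0.033 -0.01  -0.134] turn [0.005  0.0221 0.0001]
(-5, 0, 6, 6) slide [ 0.046 -0.013 -0.212] turn [0.0076 0.0329 0.0001]
```

Request:
{"api": "step_arm", "payload": {
  "slide": [
    [-0.003,0,-0.01],
    [0.003,-0.002,-0.03],
    [0.01,-0.004,-0.06],
    [0.018,-0.006,-0.09],
    [0.026,-0.009,-0.13],
    [0.026,-0.009,-0.13],
    [0.026,-0.009,-0.13]
  ],
  "turn": [
    [0,0.0005,0],
    [0.001,0.0045,0],
    [0.0025,0.011,0],
    [0.0036,0.016,0],
    [0.005,0.022,0],
    [0.005,0.022,0],
    [0.005,0.022,0]
  ]
}}

```text
time: 15.6
position: [0.5806, 0.1848, 0.0757]
tool_rot: [0.59, 0.389, -0.513, 0.487]
ft_force: [-0.2, 0.7, -0.7]
grip_width: 0.0157
```

Run:
```python
from h import *
np.set_printoptions(precision=4,suppress=True)
p=vision.camera("wrist"); save(p,"w9.png")
p=vision.camera("scene"); cv2.imwrite("pics/s9.png",cv2.resize(cv2.cvtColor(p["image"][60:180,260:400],cv2.COLOR_RGB2BGR),None,fx=5,fy=5,interpolation=cv2.INTER_CUBIC))
go((-5,0,8,10),(-5,0,6,6),(-6,0,5,5))
```

```text
now [0.5801 0.1849 0.0758] F [ 0.75   -0.2845 -2.4304] ('lip', array([-6. ,  0. ,  8.4]), 'hole', array([115.1,   0. ,  29.9]), 'th', np.float64(10.05), 'dyaw', np.float64(0.02), 'roll', np.float64(0.01))
(-5, 0, 8, 10) slide [ 0.01  -0.003 -0.005] turn [ 0.0001  0.0001 -0.    ]
(-5, 0, 6, 6) slide [ 0.023 -0.006 -0.083] turn [ 0.0026  0.011  -0.    ]
(-6, 0, 5, 5) slide [ 0.016 -0.004 -0.108] turn [ 0.0032  0.0137 -0.    ]
```

View pics/s9.png

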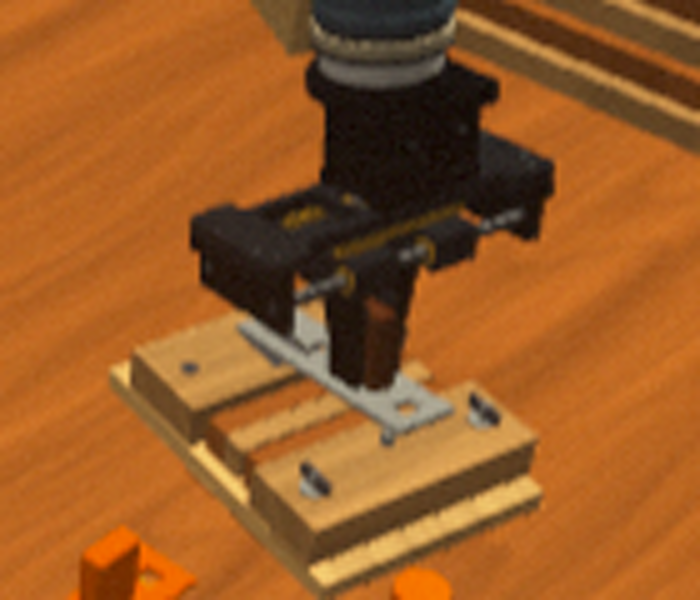

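View pics/w9.png

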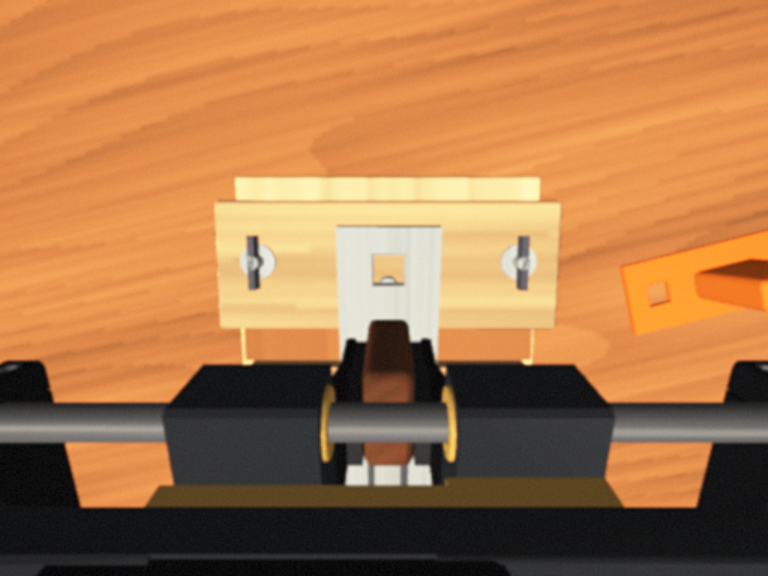

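Request:
{"api": "step_arm", "payload": {
  "slide": [
    [0.012,-0.003,-0.02],
    [0.016,-0.004,-0.05],
    [0.02,-0.005,-0.083],
    [0.02,-0.005,-0.095],
    [0.018,-0.004,-0.108],
    [0.018,-0.004,-0.108],
    [0.018,-0.004,-0.108]
  ],
  "turn": [
    [0.0006,0.0027,0],
    [0.0015,0.0065,0],
    [0.0026,0.011,0],
    [0.003,0.0125,0],
    [0.0032,0.0137,0],
    [0.0032,0.0137,0],
    [0.0032,0.0137,0]
  ]
}}

```text
time: 16.4
position: [0.5817, 0.1845, 0.0647]
tool_rot: [0.572, 0.415, -0.535, 0.463]
ft_force: [-0.2, 0.2, -1.8]
grip_width: 0.0158
```

Run:
```python
from h import *
np.set_printoptions(precision=4,suppress=True)
p=vision.camera("wrist"); 
P=dep
im=cv2.cvtColor(p["image"],cv2.COLOR_RGB2BGR)[130:220,210:310]
cv2.imwrite("pics/w10.png",cv2.resize(im,None,fx=6,fy=6,interpolation=cv2.INTER_CUBIC))
o=get_obs(); pin=np.array([.6075,.1785,.054]); print("pin rel S",(pin-S)@ex(),(pin-S)@ey())
go((-6,0,4.5,4.5),(-12,0,4,4.5),(-17,0,4,4.5))
```

```text
pin rel S 0.10528628653090114 -2.7943851286127077e-05
now [0.5817 0.1846 0.0648] F [ 0.3179  0.3363 -2.025 ] ('lip', array([-6.1,  0. ,  4.9]), 'hole', array([116.5,   0. ,  15.5]), 'th', np.float64(4.91), 'dyaw', np.float64(-0.01), 'roll', np.float64(0.01))
(-6, 0, 4.5, 4.5) slide [ 0.002 -0.001 -0.01 ] turn [0.0003 0.0011 0.    ]
(-12, 0, 4, 4.5) slide [-0.057  0.013 -0.015] turn [0.0003 0.0011 0.    ]
(-17, 0, 4, 4.5) slide [-0.105  0.024 -0.015] turn [0.0003 0.0011 0.    ]
```

View pics/w10.png

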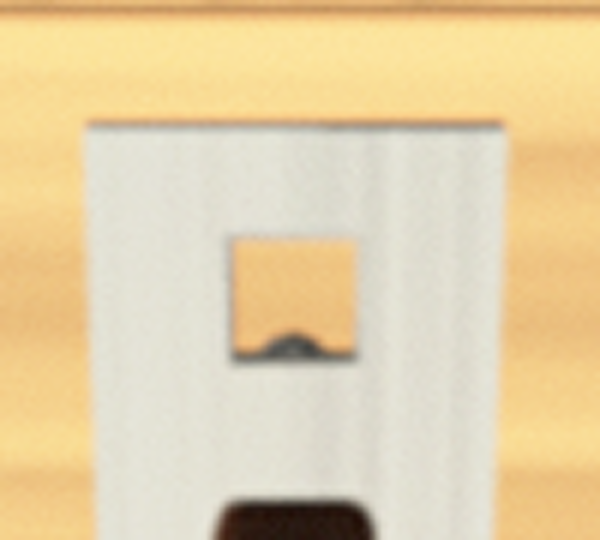

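Request:
{"api": "step_arm", "payload": {
  "slide": [
    [-0.03,0.007,-0.01],
    [-0.06,0.014,-0.015],
    [-0.09,0.02,-0.015],
    [-0.105,0.024,-0.015],
    [-0.105,0.024,-0.015],
    [-0.105,0.024,-0.015]
  ],
  "turn": [
    [0,0,0],
    [0.0003,0.001,0],
    [0.0003,0.001,0],
    [0.0003,0.001,0],
    [0.0003,0.001,0],
    [0.0003,0.001,0]
  ]
}}

```text
time: 17.05
position: [0.5714, 0.187, 0.0633]
tool_rot: [0.571, 0.417, -0.536, 0.461]
ft_force: [-0.1, -0.1, -1.9]
grip_width: 0.0159
```

```bash
cat > ph.py <<'E'
from h import *
import sys
np.set_printoptions(precision=4,suppress=True)
p=vision.camera("wrist"); o=get_obs(); M=tool(o); pz=-M[:3,0]
im=cv2.cvtColor(p["image"],cv2.COLOR_RGB2BGR)[130:220,210:310].copy()
im=cv2.resize(im,None,fx=6,fy=6,interpolation=cv2.INTER_CUBIC)
# where a pin at S+105.3 would show, and where the hole is expected
def mark(P,col):
    u=proj(p,P); cv2.circle(im,(int((u[0]-210+.5)*6),int((u[1]-130+.5)*6)),3,col,-1)
for X in (.1013,.1053,.1093): mark(S+X*ex()+.009*ez,(0,0,255))
L=M[:3,3]-DX*M[:3,1]-DZ*pz; mark(L+.123*M[:3,1]+.004*pz,(255,0,0))
cv2.imwrite("pics/"+sys.argv[1],im)
E
python3 ph.py w11.png
python3 - <<'E'
from h import *
np.set_printoptions(precision=4,suppress=True)
go((-17.5,0,4,4.5),(-17.5,0,3,3),(-17.5,0,2,2))
E
```

```text
now [0.5715 0.187  0.0634] F [ 0.7144  0.413  -1.9709] ('lip', array([-16.6,   0.1,   4.1]), 'hole', array([106. ,   0. ,  13.8]), 'th', np.float64(4.55), 'dyaw', np.float64(-0.02), 'roll', np.float64(-0.02))
(-17.5, 0, 4, 4.5) slide [-0.009  0.002 -0.001] turn [-0.      0.0002  0.    ]
(-17.5, 0, 3, 3) slide [-0.005  0.001 -0.034] turn [0.0009 0.0042 0.    ]
(-17.5, 0, 2, 2) slide [-0.003  0.    -0.059] turn [0.0015 0.0069 0.    ]
```

View pics/w11.png

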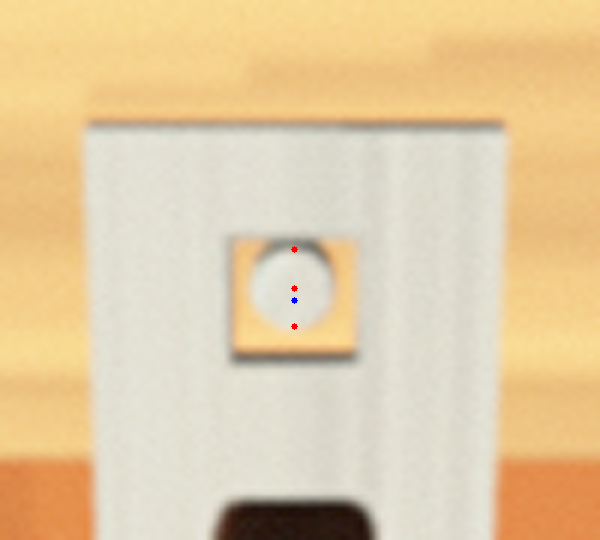

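Request:
{"api": "step_arm", "payload": {
  "slide": [
    [-0.01,0.002,-0.01],
    [-0.009,0.002,-0.02],
    [-0.008,0.002,-0.034],
    [-0.007,0.001,-0.046],
    [-0.006,0.001,-0.059],
    [-0.006,0.001,-0.059],
    [-0.006,0.001,-0.059]
  ],
  "turn": [
    [0,0.0002,0],
    [0.0004,0.002,0],
    [0.0009,0.0042,0],
    [0.0012,0.0055,0],
    [0.0015,0.0069,0],
    [0.0015,0.0069,0],
    [0.0015,0.0069,0]
  ]
}}

```text
time: 17.8
position: [0.5708, 0.1869, 0.0572]
tool_rot: [0.561, 0.43, -0.546, 0.449]
ft_force: [1.2, 0.4, -2.7]
grip_width: 0.0158
```

```bash
python3 ph.py w12.png
python3 - <<'E'
from h import *
np.set_printoptions(precision=4,suppress=True)
go((-17.8,0,2,2),(-17.8,0,1,1),(-17.8,0,0.5,0.5),(-17.8,0,0,0))
E
```

```text
now [0.5706 0.187  0.0573] F [-0.1111 -0.1803 -2.6564] ('lip', array([-18. ,  -0.1,   1.8]), 'hole', array([104.9,  -0.2,   6.1]), 'th', np.float64(1.98), 'dyaw', np.float64(-0.02), 'roll', np.float64(0.03))
(-17.8, 0, 2, 2) slide [0.003 0.001 0.002] turn [ 0.0001 -0.0001  0.0001]
(-17.8, 0, 1, 1) slide [ 0.004  0.001 -0.023] turn [0.0007 0.0026 0.0001]
(-17.8, 0, 0.5, 0.5) slide [ 0.005  0.    -0.035] turn [0.001  0.004  0.0001]
(-17.8, 0, 0, 0) slide [ 0.006  0.    -0.048] turn [0.0013 0.0053 0.0001]
```

View pics/w12.png

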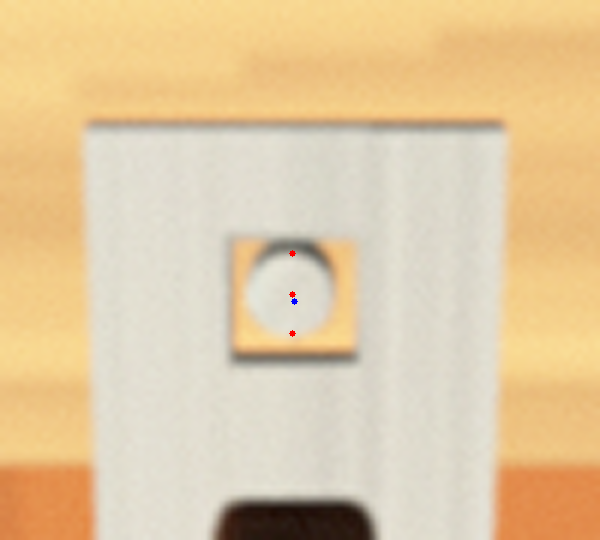

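Request:
{"api": "step_arm", "payload": {
  "slide": [
    [0.004,0.001,-0.012],
    [0.004,0.001,-0.023],
    [0.005,0.001,-0.03],
    [0.005,0.001,-0.036],
    [0.005,0.001,-0.036]
  ],
  "turn": [
    [0.0003,0.0013,0],
    [0.0007,0.0026,0],
    [0.001,0.004,0],
    [0.0011,0.0045,0],
    [0.0011,0.0045,0]
  ]
}}

```text
time: 18.35
position: [0.5714, 0.1871, 0.0536]
tool_rot: [0.555, 0.438, -0.553, 0.441]
ft_force: [0.6, 0.0, -2.2]
grip_width: 0.0157
```

Run:
```python
from h import *
np.set_printoptions(precision=4,suppress=True)
go((-17.8,0,0.5,0),(-17.8,0,0,0))
```

```text
now [0.5714 0.1871 0.0536] F [ 0.5876  0.0329 -2.1979] ('lip', array([-17.6,   0.1,   0.6]), 'hole', array([105.4,   0.1,   1.3]), 'th', np.float64(0.31), 'dyaw', np.float64(-0.02), 'roll', np.float64(0.01))
(-17.8, 0, 0.5, 0) slide [-0.002 -0.001 -0.006] turn [0.0002 0.0008 0.0001]
(-17.8, 0, 0, 0) slide [-0.002 -0.001 -0.011] turn [0.0002 0.0008 0.0001]
```

Nearly seated, no contact yet; feel for the rails in small steps.

Request:
{"api": "step_arm", "payload": {
  "slide": [
    [0,0,-0.003],
    [0,0,-0.006],
    [0,0,-0.009],
    [0,0,-0.009],
    [0,0,-0.009]
  ],
  "turn": [
    [0.0001,0.0004,0],
    [0.0002,0.0008,0],
    [0.0002,0.0008,0],
    [0.0002,0.0008,0],
    [0.0002,0.0008,0]
  ]
}}

```text
time: 18.85
position: [0.5712, 0.1871, 0.0528]
tool_rot: [0.554, 0.439, -0.554, 0.44]
ft_force: [-0.3, -0.0, -3.0]
grip_width: 0.0157
```

Request:
{"api": "step_arm", "payload": {
  "slide": [
    [0,0,-0.003],
    [0,0,-0.006],
    [0,0,-0.006]
  ],
  "turn": [
    [0,0,0],
    [0,0,0],
    [0,0,0]
  ]
}}

```text
time: 19.15
position: [0.5713, 0.1871, 0.0525]
tool_rot: [0.554, 0.439, -0.554, 0.44]
ft_force: [-0.4, -0.2, 0.0]
grip_width: 0.0159
```

Request:
{"api": "step_arm", "payload": {
  "slide": [
    [0,0,-0.003],
    [0,0,-0.003],
    [0,0,-0.003]
  ],
  "turn": [
    [0,0,0],
    [0,0,0],
    [0,0,0]
  ]
}}

```text
time: 19.45
position: [0.5713, 0.1871, 0.0525]
tool_rot: [0.554, 0.439, -0.554, 0.44]
ft_force: [-1.1, -0.0, 5.0]
grip_width: 0.0159
```

```bash
python3 ph.py w13.png
python3 - <<'E'
from h import *
np.set_printoptions(precision=4,suppress=True)
go((-17.8,0,0,0)); print(get_obs()["moment"])
p=vision.camera("scene"); cv2.imwrite("pics/s13.png",cv2.resize(cv2.cvtColor(p["image"][60:180,260:400],cv2.COLOR_RGB2BGR),None,fx=5,fy=5,interpolation=cv2.INTER_CUBIC))
E
```

```text
now [0.5713 0.1871 0.0525] F [-1.9654 -1.3192  5.5391] ('lip', array([-17.8,   0.2,  -0.1]), 'hole', array([105.2,   0.1,  -0. ]), 'th', np.float64(0.04), 'dyaw', np.float64(-0.01), 'roll', np.float64(-0.0))
(-17.8, 0, 0, 0) slide [-0.001 -0.001  0.   ] turn [0.     0.0001 0.    ]
[ 0.034   0.4514 -0.0121]
```

View pics/w13.png

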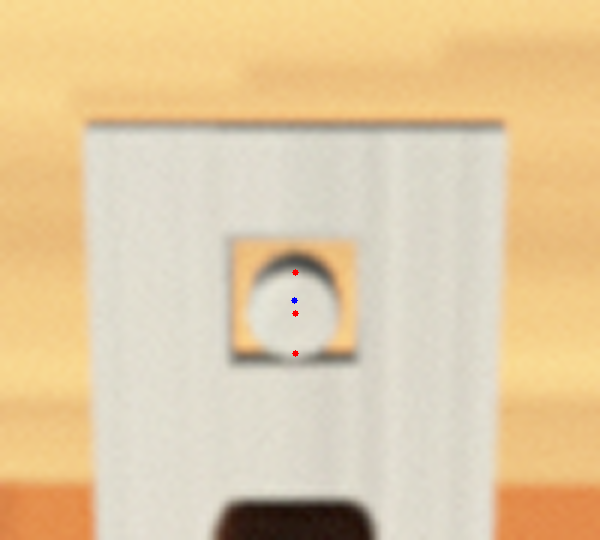

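View pics/s13.png

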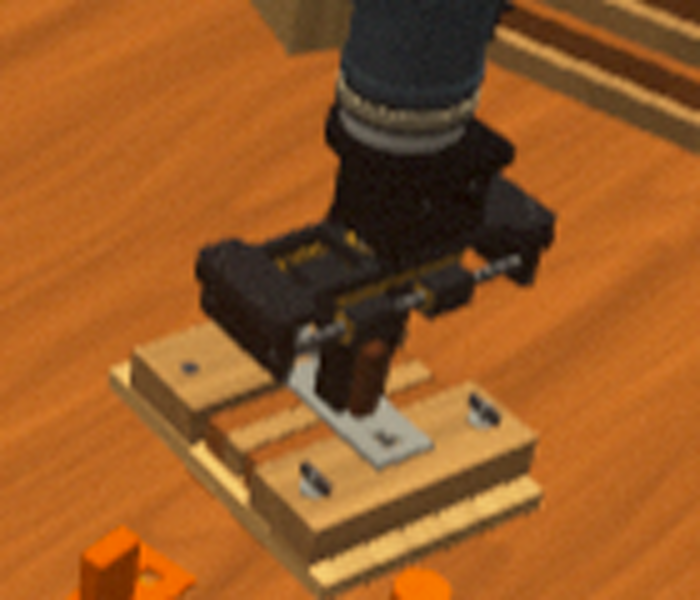

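Request:
{"api": "step_arm", "payload": {
  "slide": [
    [0,0,0.003],
    [0,0,0.003],
    [0,0,0.003],
    [0,0,0.003],
    [0,0,0.003],
    [0,0,0.003],
    [0,0,0.003],
    [0,0,0.003]
  ],
  "turn": [
    [0,0,0],
    [0,0,0],
    [0,0,0],
    [0,0,0],
    [0,0,0],
    [0,0,0],
    [0,0,0],
    [0,0,0]
  ],
  "jaw": 0.6
}}

```text
time: 20.35
position: [0.5712, 0.1871, 0.0522]
tool_rot: [0.554, 0.439, -0.554, 0.44]
ft_force: [-0.3, -0.5, -0.1]
grip_width: 0.052
```

Run:
```python
from h import *
p=vision.camera("wrist"); save(p,"w14.png"); o=get_obs();print(o["ft_force"],o["grip_width"])
```

```text
[ 0.13900091 -0.20670086 -0.19566132] 0.052322061130609276
```

View pics/w14.png

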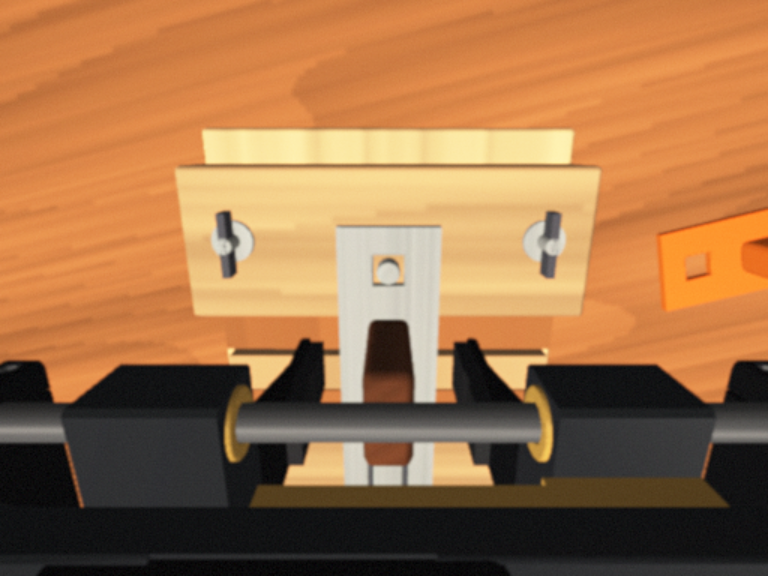

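Both fingers stand well clear of the grip (columns 363–413), and the pin (388,268) shows in the hole. Lifting straight up.

Request:
{"api": "step_arm", "payload": {
  "slide": [
    [0,0,0.1],
    [0,0,0.3],
    [0,0,0.6],
    [0,0,1],
    [0,0,1]
  ],
  "turn": [
    [0,0,0],
    [0,0,0],
    [0,0,0],
    [0,0,0],
    [0,0,0]
  ]
}}

```text
time: 20.9
position: [0.5754, 0.1878, 0.1585]
tool_rot: [0.558, 0.437, -0.55, 0.442]
ft_force: [0.8, -0.2, 0.3]
grip_width: 0.0523
```

Request:
{"api": "step_arm", "payload": {
  "slide": [
    [-0.1,-0.3,0.4],
    [-0.2,-0.6,0.8],
    [-0.2,-0.9,1],
    [-0.2,-0.9,1],
    [-0.2,-0.9,1],
    [-0.2,-0.9,1]
  ],
  "turn": [
    [0,0,0],
    [0,0,0],
    [0,0,0],
    [0,0,0],
    [0,0,0],
    [0,0,0]
  ]
}}

```text
time: 21.5
position: [0.5503, 0.0978, 0.2512]
tool_rot: [-0.553, -0.44, 0.554, -0.439]
ft_force: [0.6, -0.2, -0.1]
grip_width: 0.0523
```

Run:
```python
from h import *
np.set_printoptions(precision=4,suppress=True)
p=vision.camera("wrist"); save(p,"w15.png")
pts=[]
for k,z in dict(latch_eye=.045,latch_hole=.045,latch_lip=.045,jig_stud=.045,latch_grip=.073).items():
    for r in vision.spot_point(p,k)[:3]:
        if r["p"]>.2: P=atz(p,r["centre"],z)-S; print(k,round(r["p"],2),r["centre"],P@ex(),P@ey())
p=vision.camera("scene"); cv2.imwrite("pics/s15.png",cv2.resize(cv2.cvtColor(p["image"][60:180,260:400],cv2.COLOR_RGB2BGR),None,fx=5,fy=5,interpolation=cv2.INTER_CUBIC))
```

```text
latch_eye 0.73 [189.9, 213.9] 0.0035800770153754493 0.0008492663348751648
latch_eye 0.73 [374.5, 121.5] 0.12456599976463997 -0.23309062281067483
latch_hole 0.64 [181.2, 135.6] 0.10759493851139859 0.004363076120797896
latch_hole 0.58 [300.7, 143.0] 0.09844120029937814 -0.14407193441616295
latch_lip 0.96 [191.7, 228.6] -0.017951916776972464 -0.00010584755381951276
latch_lip 0.9 [388.9, 113.6] 0.13389081496467292 -0.24944499426493685
jig_stud 0.56 [191.1, 216.5] -0.0001781546157953279 -0.0005061790621212276
latch_grip 0.71 [181.1, 171.6] 0.06850054082548754 0.0005196321131971832
latch_grip 0.57 [333.1, 134.9] 0.11151433477472052 -0.17677620721940882
```

View pics/w15.png

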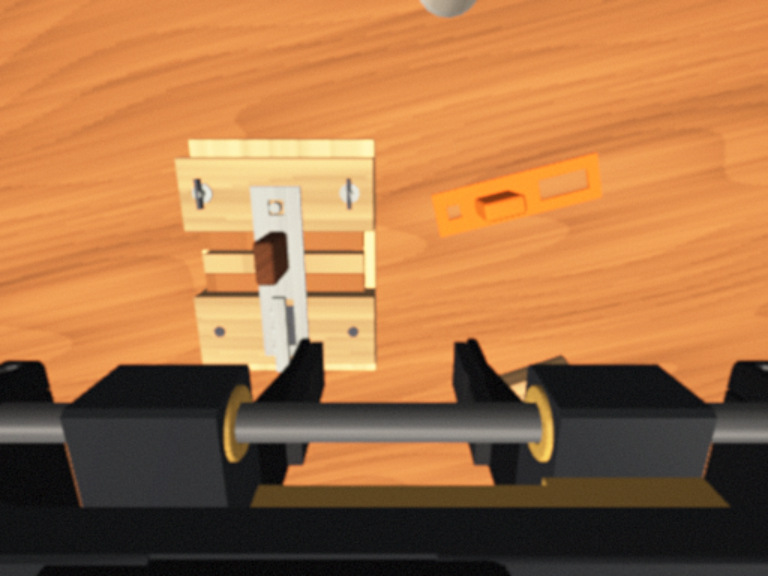

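View pics/s15.png

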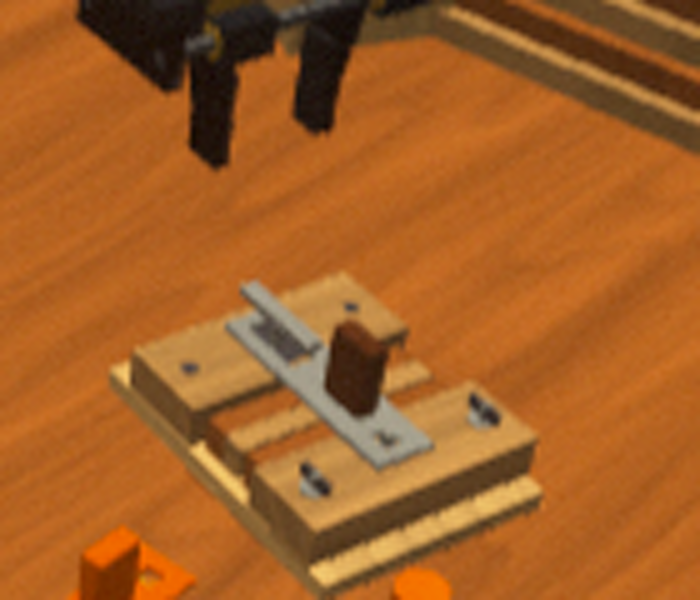

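The plate lies flat on both rails under the stud's head (scene: head around (280,315), pin in the hole at (385,440)). The arm is clear of everything, so I'm handing in.

```bash
python3 -c "
from rig import hand_in
print(hand_in())"
```

```text
the job is handed in; nothing more can be done
None
```

The jig is locked: the steel latch lies flat on both rails, with its eye round the stud under the head and its square hole over the pin. It is released and the arm is clear of the jig. I handed in shortly after 21.5 s on the robot's clock; no verdict is reported.

**How it went:** I took the latch by its wooden grip and tilted it 25°. The lip went in under the stud's head and up to the stem, where I felt a contact of about 6 N. I levelled the plate beside the head's end and slid it back about 12 mm until the hole was over the pin. Then I lowered it until the rails took its weight, with a peak of about 8 N against the jig.

**Last checks:**
- **Seating:** just before release, the gripper pose put the plate within 0.1 mm of the rail tops, tilted under 0.1° and square within 0.1°.
- **Eye and hole:** after release, the picture put the eye's centre about 4 mm from the stud and the lip 18 mm behind it, as expected. The pin showed inside the hole.
- **Other objects:** the bottle, the offcut and the hammer were never approached. I did not measure them again at the end.

**What disagreed:**
- **Stud position:** the camera put the stud 1.2 mm off along the plate from where I felt it, so I used the felt position.
- **Hole after release:** the network's estimate of the hole was 2 to 4 mm off. The picture, with the pin inside the hole, contradicts it.

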